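Bolt the last board and press the glued heel

ROBOT

A 6-joint arm with a two-finger parallel gripper is mounted at the origin on the work surface. World frame = base frame: x ahead of the robot, y to its left, z up, the work surface at z = 0. Lengths are in m, angles in rad, forces in N, time in s.
With the tool pointing down it reaches from about 0.325 to 0.925 m from the base axis. Payload 3.1 kg.
Tool frame: the origin (TCP) lies midway between the tips of the shut fingers; the grasp point (between the pads) lies 19 mm behind it; z points along the fingers, y is the direction in which the jaws open and shut (so a half turn about z gives the same grasp; the last joint's range is limited). The gripper opens to 85 mm and grips with 20 to 120 N. Pads are 22 mm wide; open, the fingers measure 114 mm over their backs; the gripper's body (76 mm by 85 mm) begins 54 mm behind the grasp point. The pads swing forward as they close: fully open they stand 13 mm farther back than shut.
Start: joints at [1.093, 0.217, 1.613, -0, 1.311, -0.112], TCP at [0.224, 0.584, 0.2] pointing down, gripper open.
Joint ranges: [-2.75, 2.75], [-0.78, 2.1], [0.31, 2.55], [-1.13, 4.27], [0.13, 2.63], [-2.58, 2.58]. Speed limits (rad/s): [2.79, 2.79, 3.14, 3.14, 3.14, 3.14].

INTERFACE

Orientations are given as a unit quaternion [w, x, y, z].
In Python, from workcell import * gives the robot as it stands.
- The arm moves only by the tool move_arm, never from a script. Its argument "motion" is a list of rows, each a list of 7 numbers: the opening, from -1 (shut) to 1 (fully open), so that 0 is half open, then the shift along the tool's x, y, z in m, then the turn, a rotation vector about the tool's x, y, z in degrees. In form: [[claw, x, y, z, wx, wy, wz], ...]. A call has 1 to 20 rows; each row shifts and turns the commanded pose from where the row before left it, along the tool's axes as they then stand; what a row does not reach is not made up. A row lasts 1/8 s, in which the tool goes at most 62.5 mm and 10.7 degrees, less where a joint would pass 70% of its speed; a pose out of reach is approached as far as the arm can. A call with a gripper value outside its range is refused whole. The fingers move at their own pace and stop on an object; "squeeze" is the grip in N (left out, the last holds). Time passes only in rows, so rows that do not move let the fingers close. It gives the time, the measured TCP pose, the force and the opening at its end, in the units of the state.
- read_state(): the state, without advancing time (a new reading comes with each control period).
- capture(name): name is "scene" or "top"; returns (picture, depth): 400x640x3 uint8, blue, green, red; 400x640 float32, m along the optical axis (not along the pixel's ray), 0 where there is no reading.
- camera_model(name): a dict with "camera_matrix" (3x3 intrinsics, pixels), "k1" (the pictures are not rectified: a ray, as slopes to the right and down, at radius r is drawn at 1 + k1 r^2 times it, then the intrinsics apply), "rvec" (rotation vector, rad) and "tvec" (3), from world to camera coordinates, as OpenCV has them. Camera axes: x right, y down, z forward; pixel columns grow to the right and rows downward; lengths in m; the calibration is good to about 2 mm. A picture is of the moment at which its call begins. camera_model takes no time and is no camera call.
- finish_job(): hands the job in, once; it reports no verdict.
The state is a dict: "t": time; "joints": joint angles; "dq": joint speeds; "effort": joint torques, N m; "tool_pos": TCP position; "eef_rot": TCP orientation; "contact_force": force on the tool from outside, world axes, zero at the start; "torque": the same for the moment, N m; "grip_width": finger opening in m.
Only numpy, scipy, OpenCV 4.12 (cv2) and the standard library are available. Lean on these libraries where they do the work, as an engineer would, in place of code of your own. Each camera call takes 0.05 s, during which the arm holds its last target.

TASK

A rubber heel has just been glued on the upturned wooden clog on the last: first lock the board under the last by sliding its barrel bolt fully home into the keeper, so that the work cannot creep. Then take the pale pressing stick out of the tool block and hold its flat brass foot on the yellow chalk dot on the heel, where the rubber lifts, with the stick square to the sloping heel face and a light push of about half a kilo (5 N), never hard. Finish like that, still gripping the stick and pressing, with the bolt home and the awl, mallet, pincers and spare head left where they are.

Things in the scene. Friction and masses are not known exactly. Their poses are not given: they have to be found in the camera images.
- stand: Fixed last stand: black iron post on a brown board 200 x 305 x 20 mm (y -200 to +105 mm), with a steel foot-shaped head and an upturned wooden clog on top, filling heights 112 to 198 mm, x -105 to +120 mm, up to 43 mm either side. Origin on the cart top under the post; x from the clog's heel to its toe, z up. It cannot move; its place and yaw differ from start to start.
- bolt (a joint): Travel of the steel barrel bolt, m: 0 drawn right back, 0.042 fully home in the keeper against its stop. It slides along the stand's -y: knob over x 0, y -130 mm when drawn back, y -172 mm when home; keeper on dark wooden packing at y -230 mm. About 3 N of friction; it stays where it is left.
- bolt_knob (a point): Grip point of the bolt's upright steel knob, 68 mm above the cart top: stem 13 mm across from height 35 mm, head 17 mm across from 71 to 77 mm. The steel guides at the ends of its slot are 47 mm high, so fingers stay clear above that. Moves with the bolt.
- heel: Black rubber heel on the clog, D-shaped, 62 mm wide, 61 mm long, 8 mm thick, fixed. Origin in the middle of its top face, 190 mm above the cart top; z is square to that face and leans 14 degrees (0.244 rad) from upright towards the toe (the stand's +x), so the face falls towards the toe; y is level, the stand's y. The face is firm: it gives less than 1 mm under a light push.
- spot (a point): Centre of the yellow chalk dot (14 mm across, flat) on the heel's top face: at the heel's origin or up to 16 mm to either side of it along y. Its reported orientation is only the stand's, without the slope.
- block: Fixed dark wooden tool block 160 x 64 x 50 mm, origin under its centre, x along its row of two blind holes, each 17 mm across and 40 mm deep, 42 mm to either side of the centre. One holds the pressing stick, the other the awl.
- stick: Pressing stick, loose, about 90 g, standing foot down in either hole of the block: round pale wooden tool 130 mm long; flat brass foot and shank 16 mm across up to 62 mm, then a handle 24 mm across to 122 mm, domed top. Origin at the middle of the foot's flat face, z along the stick to its top. In the block its foot stands 10 mm above the cart top.
- stick_foot (a point): Middle of the flat face of the stick's brass foot, the end that presses.
- stick_grip (a point): Middle of the stick's round handle, on its axis, 97 mm from the foot's face.
- awl: Awl with a bulging dark red handle up to 32 mm across, 120 mm long, standing in the other hole of the block. Origin at its point. Leave it.
- mallet: Wooden mallet lying on the cart, head 62 x 112 x 66 mm, handle 215 mm along its -x. Leave it.
- pincers: Steel pincers lying flat, about 190 x 60 mm, 16 mm high, handles to -x. Leave them.
- spare_head: Loose steel foot-shaped head, 130 x 64 mm, lying sole down with its 54 mm high spigot up. Leave it.
Mind the look-alikes: they are no part of the job. What is shaped like the stick but blue or turquoise is not meant.

How it is judged:
By the outcome, as a careful person would: the job done as asked, in the order asked, and still so for the second after the job is handed in, while the arm keeps its last pose, push and grip.
It also fails if it takes over 54 s, if anything falls off the work surface, if the arm or the gripper's body presses on something with over 40 N, if the wrist force passes 120 N, or if a joint passes its speed limit or range.

## Working session

There is one attempt and no reset: what is moved stays moved. The work goes in short steps, Python scripts to look and compute and a tool call to move; the robot and the scene stay as the last step left them, time stands still between calls to the robot, and variables do not carry over. Pictures are saved under pics/ and viewed, and the job is handed in when it is done.

Besides the shell and the picture viewer there is one more tool, called as name(argument=value, ...), one argument or row to a line, values as JSON. move_arm: Moves the arm, as the interface text tells. Its arguments: {"type":"object","properties":{"motion":{"type":"array","items":{"type":"array","items":{"type":"number"}}},"squeeze":{"type":"number"}},"required":["motion"]}

```bash
ls; mkdir -p pics
cat > h.py <<'E'
from workcell import *
import numpy as np, cv2
from scipy.spatial.transform import Rotation as R
def cam(n):
    m=camera_model(n); K=np.array(m["camera_matrix"],float); Rm=cv2.Rodrigues(np.array(m["rvec"],float))[0]; t=np.array(m["tvec"],float).ravel()
    return K,float(m["k1"]),Rm,t
def ray(n,u,v):
    K,k1,Rm,t=cam(n)
    xd=np.array([(u-K[0,2])/K[0,0],(v-K[1,2])/K[1,1]])
    x=xd.copy()
    for _ in range(20): x=xd/(1+k1*(x@x))
    d=Rm.T@np.array([x[0],x[1],1]); o=-Rm.T@t
    return o,d
def onplane(n,u,v,z):
    o,d=ray(n,u,v); return o+d*(z-o[2])/d[2]
def depthpt(n,u,v,dep):
    o,d=ray(n,u,v); return o+d*dep
def proj(n,P):
    K,k1,Rm,t=cam(n); p=Rm@np.array(P)+t; x=p[:2]/p[2]; x=x*(1+k1*(x@x)); return K[:2,:2]@x+K[:2,2]
def quat(q): return R.from_quat([q[1],q[2],q[3],q[0]])
E
python3 - <<'E'
from h import *
for n in("scene","top"):
    p,d=capture(n); cv2.imwrite(f"pics/{n}0.png",p); np.save(f"pics/{n}0.npy",d); np.save(f"pics/{n}0i.npy",p)
    print(n,ray(n,320,200),camera_model(n))
print(read_state())
E
```

```text
pics
scene (array([ 1.41683168, -0.58911817,  0.92709723]), array([-0.61448881,  0.47711371, -0.62831317])) {'camera_matrix': array([[419.34425602,   0.        , 319.40335639],
       [  0.        , 419.34425602, 201.28670032],
       [  0.        ,   0.        ,   1.        ]]), 'k1': -0.0401152477258841, 'rvec': array([ 2.06056702,  1.01928179, -0.47883069]), 'tvec': array([-0.39955321, -0.21723527,  1.7341129 ])}
top (array([ 0.38410758, -0.02098628,  1.4170746 ]), array([ 0.16015706, -0.00530598, -0.98718643])) {'camera_matrix': array([[371.13766762,   0.        , 318.26206182],
       [  0.        , 371.13766762, 194.83642447],
       [  0.        ,   0.        ,   1.        ]]), 'k1': 0.01982693034011622, 'rvec': array([ 2.1074213 , -2.15152167,  0.18568943]), 'tvec': array([-0.00930522,  0.62507767,  1.32863494])}
{'t': 0.1, 'joints': array([ 1.09280622e+00,  2.17708628e-01,  1.61477062e+00, -1.17025235e-05,
        1.31126134e+00, -1.12190706e-01]), 'dq': array([ 0.00050764, -0.00156005, -0.00303048, -0.00112403,  0.00045189,
       -0.0012523 ]), 'effort': array([-1.32623351e-03, -3.98073828e+01, -3.04968631e+01, -1.66580230e-04,
        4.22897094e-03,  1.63001056e-05]), 'tool_pos': array([0.22317369, 0.58295545, 0.19918194]), 'eef_rot': array([-3.06927578e-04,  1.81880083e-01,  9.83320132e-01, -1.02918658e-03]), 'contact_force': array([ 0.0429947 , -0.881786  , -0.99867811]), 'torque': array([ 0.02689591, -0.01893085, -0.05220249]), 'grip_width': 0.08555355402636113}
```

View pics/scene0.png

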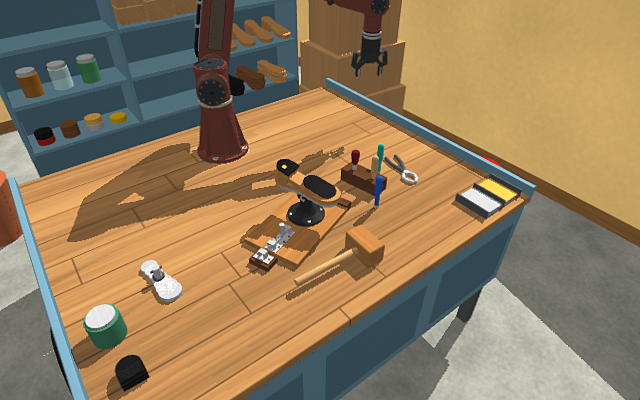

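View pics/top0.png

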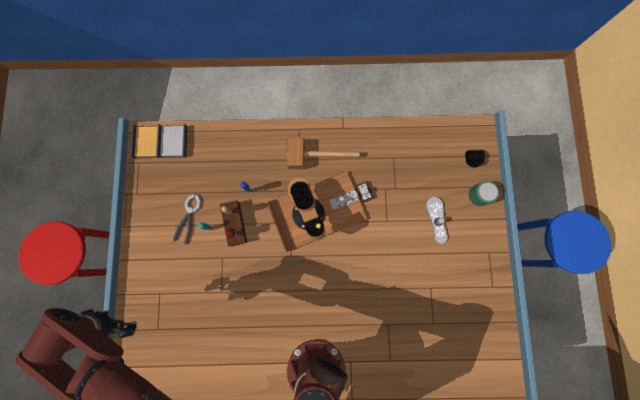

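Run:
```python
from h import *
t=cv2.imread("pics/top0.png"); s=cv2.imread("pics/scene0.png")
cv2.imwrite("pics/t_stand.png",cv2.resize(t[165:265,260:390],None,fx=6,fy=6,interpolation=cv2.INTER_NEAREST))
cv2.imwrite("pics/t_block.png",cv2.resize(t[170:260,165:265],None,fx=6,fy=6,interpolation=cv2.INTER_NEAREST))
cv2.imwrite("pics/s_stand.png",cv2.resize(s[145:275,240:420],None,fx=4,fy=4,interpolation=cv2.INTER_NEAREST))
```

```text
(no output)
```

View pics/t_stand.png

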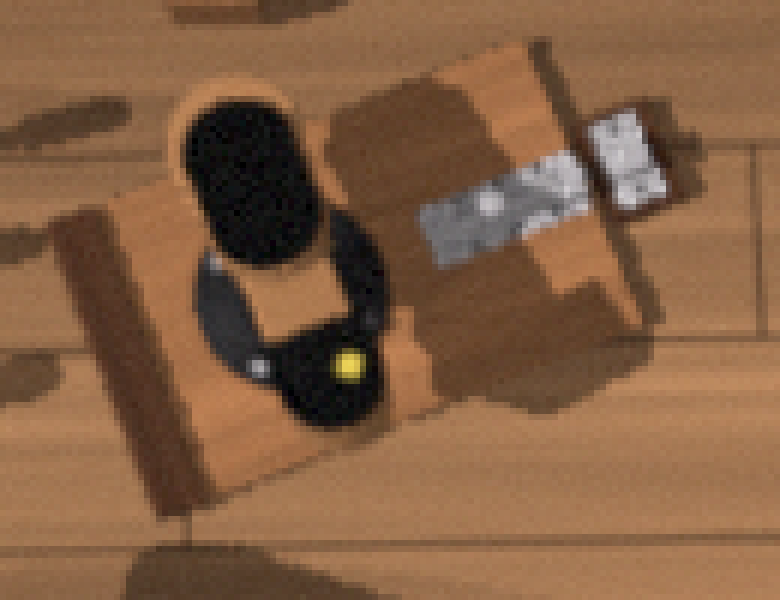

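View pics/t_block.png

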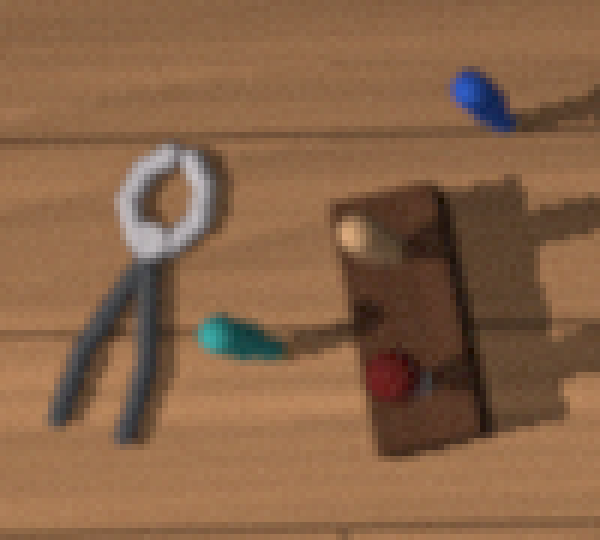

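View pics/s_stand.png

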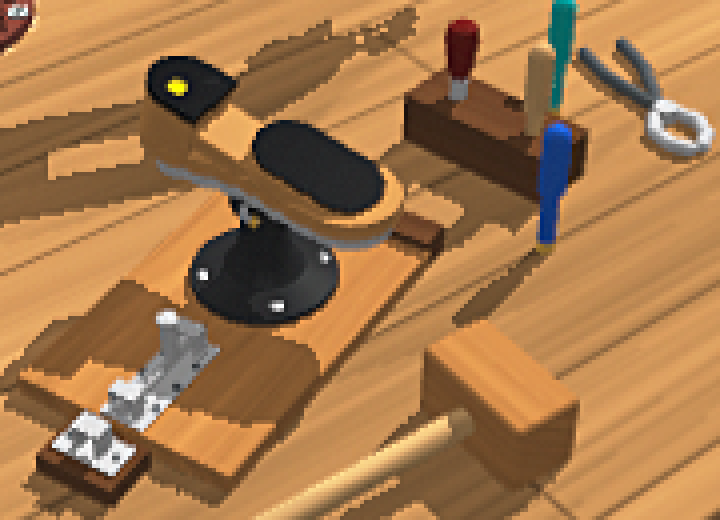

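```bash
cat >> h.py <<'E'
def tri(a,b):
    o1,d1=ray("top",*a); o2,d2=ray("scene",*b)
    d1=d1/np.linalg.norm(d1); d2=d2/np.linalg.norm(d2)
    s=np.linalg.lstsq(np.c_[d1,-d2],o2-o1,rcond=None)[0]
    p,q=o1+s[0]*d1,o2+s[1]*d2
    return (p+q)/2,np.linalg.norm(p-q)
E
python3 - <<'E'
from h import *
t=np.load("pics/top0i.npy"); s=np.load("pics/scene0i.npy")
def cen(img,box,lo,hi):
    u0,v0,u1,v1=box; h=cv2.cvtColor(img[v0:v1,u0:u1],cv2.COLOR_BGR2HSV)
    m=cv2.inRange(h,lo,hi); n,l,st,c=cv2.connectedComponentsWithStats(m)
    k=1+np.argmax(st[1:,4]); return c[k]+[u0,v0],st[k]+[u0,v0,0,0,0]
ct,a=cen(t,(300,210,340,240),(22,120,120),(35,255,255)); cs,b=cen(s,(270,150,310,185),(22,120,120),(35,255,255))
print("spot",ct,a,cs,b,tri(ct,cs))
# plane slope top dot
print("knob",tri((341.5,198.3),(281.5,224.0)), onplane("top",341.5,198.3,.077))
# board corners from top at z=.02
for px in [(263,201),(288,251),(349,171.5),(368,219)]:
    print("corner",px,onplane("top",px[0],px[1],.02))
# block
for px in [(220.5,203.5),(237.5,201),(246.5,242),(229,246)]: print("blk",onplane("top",*px,.05))
h=cv2.cvtColor(t,cv2.COLOR_BGR2HSV); print("pale",tri((223.5,208.7),(375,157.5)))
for z in (.132,.14): print(onplane("top",223.5,208.7,z))
print("awl",tri((230,232.2),(355.5,152)))
print("blue",tri((243,184.5),(379.5,177)),"turq",tri((199.5,225.5),(381,145.5)))
E
```

```text
spot [317.75  225.375] [316 224   5   4  16] [283.9375 166.3125] [282 165   5   4  16] (array([ 0.49817297, -0.01832369,  0.19146948]), np.float64(1.5231853661642526e-05))
knob (array([ 0.60640036, -0.10659183,  0.07699349]), np.float64(0.0009125334713812254)) [ 0.60617293 -0.10698775  0.077     ]
corner (263, 201) [0.61145426 0.18878186 0.02      ]
corner (288, 251) [0.42103315 0.09467002 0.02      ]
corner (349, 171.5) [ 0.71994782 -0.14289284  0.02      ]
corner (368, 219) [ 0.53432056 -0.20815794  0.02      ]
blk [0.600472   0.34227771 0.05      ]
blk [0.60856965 0.27926383 0.05      ]
blk [0.45600356 0.24367413 0.05      ]
blk [0.44289379 0.30723316 0.05      ]
pale (array([0.56869519, 0.30927845, 0.1319561 ]), np.float64(0.0007074874240439374))
[0.56890161 0.30956818 0.132     ]
[0.56775121 0.30751037 0.14      ]
awl (array([0.48820325, 0.28899928, 0.1208039 ]), np.float64(0.002742420806452488))
blue (array([0.65584032, 0.24525335, 0.12634553]), np.float64(0.0029155917996246095)) turq (array([0.51267082, 0.39383306, 0.12172665]), np.float64(0.0010657436689182264))
```

Run:
```python
from h import *
def cloud(n,box):
    d=np.load(f"pics/{n}0.npy"); u0,v0,u1,v1=box
    out=[]
    for v in range(v0,v1):
        for u in range(u0,u1):
            if d[v,u]>0: out.append(depthpt(n,u,v,d[v,u]))
    return np.array(out)
for n,box in(("top",(255,165,385,260)),("scene",(235,145,400,275))):
    C=cloud(n,box); 
    tb=C[np.abs(C[:,2])<.006]; print(n,"table z",np.median(tb[:,2]),"noise",tb[:,2].std())
    B=C[(C[:,2]>.013)&(C[:,2]<.027)]
    r=cv2.minAreaRect((B[:,:2]*1000).astype(np.float32)); print("board",r, cv2.boxPoints(r))
    # heel
    c=np.array([.498,-.018])
    H=C[(np.linalg.norm(C[:,:2]-c,axis=1)<.022)&(C[:,2]>.17)]
    A=np.c_[H[:,:2],np.ones(len(H))]; f=np.linalg.lstsq(A,H[:,2],rcond=None)[0]; nn=np.array([-f[0],-f[1],1]);nn/=np.linalg.norm(nn)
    print("heel n",nn,"tilt",np.degrees(np.arccos(nn[2])),"az",np.degrees(np.arctan2(nn[1],nn[0])),len(H),"z at spot",f@[.498,-.018,1])
    K=C[(np.linalg.norm(C[:,:2]-[.606,-.107],axis=1)<.02)&(C[:,2]>.055)];print("knob",K.round(4))
    K=C[(np.linalg.norm(C[:,:2]-[.62,-.19],axis=1)<.06)&(C[:,2]>.03)]
    for z0 in (.03,.04,.05): print(z0,K[(K[:,2]>z0)].mean(0),len(K[K[:,2]>z0]))
for n,box in(("top",(205,190,260,255)),("scene",(330,140,400,210))):
    C=cloud(n,box); B=C[(C[:,2]>.044)&(C[:,2]<.056)&(C[:,1]>.22)&(C[:,1]<.36)]
    print(n,"block",cv2.minAreaRect((B[:,:2]*1000).astype(np.float32)))
    S=C[(C[:,2]>.085)&(np.linalg.norm(C[:,:2]-[.568,.31],axis=1)<.03)]; print("stick",S.mean(0),S.min(0),S.max(0),len(S))
```

```text
Traceback (most recent call last):
  File "h.py", line 17, in depthpt
    o,d=ray(n,u,v); return o+d*dep
        ~~~^^^^^^^
  File "h.py", line 8, in ray
    K,k1,Rm,t=cam(n)
              ~~~^^^
  File "h.py", line 5, in cam
    m=camera_model(n); K=np.array(m["camera_matrix"],float); Rm=cv2.Rodrigues(np.array(m["rvec"],float))[0]; t=np.array(m["tvec"],float).ravel()
ValueError: time passes only in moves, steps and waits
```

Too many calls; cache the camera model.

```bash
python3 - <<'E'
from workcell import *
import pickle
pickle.dump({n:camera_model(n) for n in("scene","top")},open("cam.pkl","wb"))
E
sed -i 's/m=camera_model(n);/m=CM[n];/; s/^import numpy as np, cv2/import numpy as np, cv2, pickle\nCM=pickle.load(open("cam.pkl","rb"))/' h.py
cat > m.py <<'E'
from h import *
def cloud(n,box,d=None):
    if d is None: d=np.load(f"pics/{n}0.npy")
    u0,v0,u1,v1=box
    return np.array([depthpt(n,u,v,d[v,u]) for v in range(v0,v1) for u in range(u0,u1) if d[v,u]>0])
if __name__=="__main__":
  for n,box in(("top",(255,165,385,260)),("scene",(235,145,400,275))):
    C=cloud(n,box); 
    tb=C[np.abs(C[:,2])<.006]; print(n,"table z",np.median(tb[:,2]),"noise",tb[:,2].std())
    B=C[(C[:,2]>.013)&(C[:,2]<.027)]
    r=cv2.minAreaRect((B[:,:2]*1000).astype(np.float32)); print("board",r, cv2.boxPoints(r))
    c=np.array([.498,-.018])
    H=C[(np.linalg.norm(C[:,:2]-c,axis=1)<.022)&(C[:,2]>.17)]
    A=np.c_[H[:,:2],np.ones(len(H))]; f=np.linalg.lstsq(A,H[:,2],rcond=None)[0]; nn=np.array([-f[0],-f[1],1]);nn/=np.linalg.norm(nn)
    print("heel n",nn,"tilt",np.degrees(np.arccos(nn[2])),"az",np.degrees(np.arctan2(nn[1],nn[0])),len(H),"z at spot",f@[.498,-.018,1])
    K=C[(np.linalg.norm(C[:,:2]-[.606,-.107],axis=1)<.02)&(C[:,2]>.055)];print("knob",K.mean(0),len(K),K.max(0))
    K=C[(np.linalg.norm(C[:,:2]-[.62,-.19],axis=1)<.06)&(C[:,2]>.03)]
    for z0 in (.03,.04,.05): print(z0,K[(K[:,2]>z0)].mean(0),len(K[K[:,2]>z0]))
  for n,box in(("top",(205,190,260,255)),("scene",(330,140,400,210))):
    C=cloud(n,box); B=C[(C[:,2]>.044)&(C[:,2]<.056)&(C[:,1]>.22)&(C[:,1]<.36)]
    print(n,"block",cv2.minAreaRect((B[:,:2]*1000).astype(np.float32)))
    S=C[(C[:,2]>.085)&(np.linalg.norm(C[:,:2]-[.568,.31],axis=1)<.03)]; print("stick",S.mean(0),S.min(0),S.max(0),len(S))
E
python3 m.py
```

```text
top table z 0.00041224705638431836 noise 0.0026149068326875597
board ((628.5845947265625, -25.440155029296875), (297.8047790527344, 386.594482421875), 20.68773078918457) [[ 420.9965    102.789795]
 [ 557.57043  -258.87695 ]
 [ 836.1727   -153.6701  ]
 [ 699.59875   207.99664 ]]
heel n [0.22548069 0.07140003 0.97162776] tilt 13.68096358750605 az 17.570754598758484 133 z at spot 0.1908349976745997
knob [ 0.6070398  -0.10675365  0.07586481] 17 [ 0.61495509 -0.10125493  0.08210286]
0.03 [ 0.63034782 -0.17063542  0.04391933] 88
0.04 [ 0.63264541 -0.17521528  0.04621563] 68
0.05 [ 0.63741504 -0.18995763  0.05113783] 8
scene table z 0.00027921405347319794 noise 0.0019988517759135798
board ((494.923583984375, 66.528564453125), (657.7335815429688, 658.4820556640625), 45.97575759887695) [[  29.634064   58.868515]
 [ 503.11282  -398.75195 ]
 [ 960.21313    74.188614]
 [ 486.73434   531.8091  ]]
heel n [ 0.26634914 -0.08807063  0.95984462] tilt 16.291969201081933 az -18.296911832939298 128 z at spot 0.1892293396889173
knob [ 0.60998814 -0.10918781  0.07172821] 37 [ 0.6155551  -0.09960896  0.08054356]
0.03 [ 0.63608819 -0.17538283  0.04250209] 158
0.04 [ 0.63632033 -0.17783536  0.04610274] 102
0.05 [ 0.63574876 -0.17095227  0.05154779] 4
top block ((549.4138793945312, 296.4480285644531), (100.1903305053711, 206.7642364501953), 87.22785949707031)
stick [0.56911755 0.30241449 0.12590709] [0.55994218 0.29407337 0.08667355] [0.58152341 0.31498404 0.1454899 ] 57
scene block ((558.2174682617188, 294.97796630859375), (105.10631561279297, 222.8364715576172), 86.49577331542969)
stick [0.57664618 0.30153944 0.11522767] [0.56051112 0.29181272 0.08534498] [0.58512636 0.31509606 0.14238501] 101
```

Run:
```python
from h import *
g=lambda x,y,z:onplane("top",260+x/6-.4,165+y/6-.4,z)
def yaw(a,b,z,perp):
    d=g(*b,z)-g(*a,z); an=np.degrees(np.arctan2(d[1],d[0])); print(a,b,np.linalg.norm(d),(an+(90 if perp else 0)+90)%180-90)
yaw((640,325),(530,42),.02,0)
yaw((215,500),(470,398),.02,1)
yaw((205,498),(105,215),.02,0)
yaw((160,518),(52,228),.03,0)
yaw((440,268),(590,215),.03,1)
yaw((420,210),(570,155),.03,1)
yaw((490,200),(630,155),.06,1)
print(g(630,155,.05),g(490,200,.077),g(345,366,.19))
# heel extremes: left/right bounds of black heel
h=cv2.cvtColor(np.load("pics/top0i.npy"),cv2.COLOR_BGR2HSV)
t=np.load("pics/top0i.npy"); 
print(t[212:242,300:330].max(2))
```

```text
(640, 325) (530, 42) 0.1947384919991095 18.8436998972726
(215, 500) (470, 398) 0.17108374226889064 20.50335664507601
(205, 498) (105, 215) 0.1898048300265341 19.053417003771187
(160, 518) (52, 228) 0.19410155674468177 20.22444346484545
(440, 268) (590, 215) 0.10059663169651645 18.386445446764753
(420, 210) (570, 155) 0.10153048852340978 19.1525928988667
(490, 200) (630, 155) 0.09150296381977852 16.804709548164624
[ 0.63870219 -0.19613413  0.05      ] [ 0.60755082 -0.10617683  0.077     ] [ 0.4976057 -0.0161619  0.19     ]
[[155 186 172 167 166 162 163 165 172 174 169 172 173 173 175 165 120  41
   20  14  16  25  23  27  52  86  97  94  95  98]
 [114 173 177 175 176 170 172 169 171 171 172 174 170 178 174 169 147  65
   19  19  24  10  20  20  48  82  96  97  94  97]
 [ 74 136 181 177 175 173 176 172 174 175 175 172 173 171 172 174 161 104
   35  27  30  23  23  25  43  79 102  96  96  96]
 [ 47 114 182 177 175 175 174 174 173 174 172 174 170 173 174 174 170 138
   61  24  25  25  25  24  44  83 103 103  99  95]
 [ 45  83 154 180 174 172 173 176 173 174 171 175 175 173 173 171 173 15
[... 2478 characters left out ...]
100  94  66  70  79 105
   95 100 109  99  97  97 105 126 153 169 171 172]
 [169 170 175 172 171 173 172 176 176 169 156 148 144 131 125 121 121 127
  119 108 105 103 102 114 145 154 168 170 169 171]
 [172 176 171 178 175 177 176 170 172 166 158 153 153 150 142 137 134 128
  119 112 105 113 131 152 169 167 165 163 166 167]
 [172 172 176 174 173 171 168 163 160 159 158 155 157 150 144 142 138 126
  122 125 132 146 155 163 165 162 166 161 162 162]
 [177 175 175 166 169 160 159 157 157 161 162 161 156 134 128 135 148 142
  143 148 158 161 163 166 160 163 165 165 162 166]
 [170 169 167 158 155 153 163 160 161 161 151 130 135 148 143 150 160 160
  158 165 161 163 163 163 163 166 162 164 165 163]]
```

```bash
cat > plan.py <<'E'
from h import *
s=read_state(); Rt=quat(s["eef_rot"]).as_matrix(); p=np.array(s["tool_pos"])
def go(P,Rd=None,label=""):
    d=Rt.T@(np.array(P)-p); o=f"{label} shift(tool) {np.round(d*1000,1)} mm"
    if Rd is not None: o+=f" turn(deg, tool) {np.round(np.degrees(R.from_matrix(Rt.T@Rd).as_rotvec()),2)}"
    print(o)
def frame(z,y):
    z=np.array(z,float);z/=np.linalg.norm(z);y=np.array(y,float);y-=z*(y@z);y/=np.linalg.norm(y);return np.c_[np.cross(y,z),y,z]
yw=np.radians(19.3); SX=np.array([np.cos(yw),np.sin(yw),0]); SY=np.array([-np.sin(yw),np.cos(yw),0])
def st(): print("t",round(s["t"],2),"pos",p.round(4),"F",np.round(s["contact_force"],2),"w",round(s["grip_width"],4),"j",np.round(s["joints"],2),"\n",Rt.round(3))
E
python3 - <<'E'
from plan import *
st()
for sg in(1,-1): go([.6065,-.107,.25],frame([0,0,-1],sg*SY),f"bolt {sg}")
E
```

```text
t 0.1 pos [0.2232 0.583  0.1992] F [ 0.04 -0.88 -1.  ] w 0.0856 j [ 1.09  0.22  1.61 -0.    1.31 -0.11] 
 [[-0.934  0.358 -0.001]
 [ 0.358  0.934 -0.002]
 [ 0.    -0.002 -1.   ]]
bolt 1 shift(tool) [-604.7 -507.3  -49.9] mm turn(deg, tool) [ -0.11  -0.06 -40.26]
bolt -1 shift(tool) [-604.7 -507.3  -49.9] mm turn(deg, tool) [-7.0000e-02  1.4000e-01  1.3974e+02]
```

move_arm(
  motion=[
    [1,0,0,-0.05,0,0,0],
    [1,0,0,-0.05,0,0,0],
    [1,0,0,-0.04,0,0,0],
    [1,-0.0403,-0.0338,0,0,0,0],
    [1,-0.0403,-0.0338,0,0,0,0],
    [1,-0.0403,-0.0338,0,0,0,0],
    [1,-0.0403,-0.0338,0,0,0,0],
    [1,-0.0403,-0.0338,0,0,0,0],
    [1,-0.0403,-0.0338,0,0,0,0],
    [1,-0.0403,-0.0338,0,0,0,0],
    [1,-0.0403,-0.0338,0,0,0,0],
    [1,-0.0403,-0.0338,0,0,0,0],
    [1,-0.0403,-0.0338,0,0,0,0],
    [1,-0.0403,-0.0338,0,0,0,0],
    [1,-0.0403,-0.0338,0,0,0,0],
    [1,-0.0403,-0.0338,0,0,0,0],
    [1,-0.0403,-0.0338,0,0,0,0],
    [1,-0.0403,-0.0338,0,0,0,0],
  ],
)

```text
t: 2.35
tool_pos: [0.6071, -0.1075, 0.3397]
eef_rot: [-0.001, 0.182, 0.983, 0.0]
contact_force: [-0.2, 0.6, 0.8]
grip_width: 0.0854
```

Run:
```python
from plan import *
st()
for sg in(1,-1): go([.6065,-.107,.16],frame([0,0,-1],sg*SY),f"bolt {sg}")
```

```text
t 2.35 pos [ 0.6071 -0.1075  0.3397] F [-0.23  0.6   0.78] w 0.0854 j [-0.29  0.12  1.46  0.    1.56 -1.49] 
 [[-0.934  0.358 -0.001]
 [ 0.358  0.934  0.001]
 [ 0.001  0.    -1.   ]]
bolt 1 shift(tool) [  0.5   0.2 179.7] mm turn(deg, tool) [ 3.000e-02 -5.000e-02 -4.027e+01]
bolt -1 shift(tool) [  0.5   0.2 179.7] mm turn(deg, tool) [-7.0000e-02 -4.0000e-02  1.3973e+02]
```

move_arm(
  motion=[
    [0.2,0,0,0.04,0,0,-10.07],
    [0.2,0,0,0.04,0,0,-10.07],
    [0.2,0,0,0.04,0,0,-10.07],
    [0.2,0,0,0.04,0,0,-10.06],
    [0.2,0,0,0.02,0,0,0],
    [0.2,0,0,0,0,0,0],
  ],
)

```text
t: 3.1
tool_pos: [0.6052, -0.1056, 0.1583]
eef_rot: [-0.002, -0.166, 0.986, 0.001]
contact_force: [0.6, 0.3, -0.3]
grip_width: 0.0515
```

Run:
```python
from plan import *
st()
go([.6068,-.107,.051],frame([0,0,-1],SY))
for n in("scene","top"):
    p,d=capture(n); 
    b=p[130:290,210:370] if n=="scene" else p[160:260,280:400]
    cv2.imwrite(f"pics/{n}1.png",cv2.resize(b,None,fx=3.7,fy=3.7,interpolation=cv2.INTER_NEAREST))
```

```text
t 3.1 pos [ 0.6052 -0.1056  0.1583] F [ 0.6   0.33 -0.31] w 0.0515 j [-0.29  0.24  1.67 -0.    1.24 -2.19] 
 [[-0.945 -0.328 -0.004]
 [-0.328  0.945  0.001]
 [ 0.003  0.002 -1.   ]]
 shift(tool) [ -1.4  -2.1 107.3] mm turn(deg, tool) [ 0.14 -0.2  -0.13]
```

View pics/scene1.png

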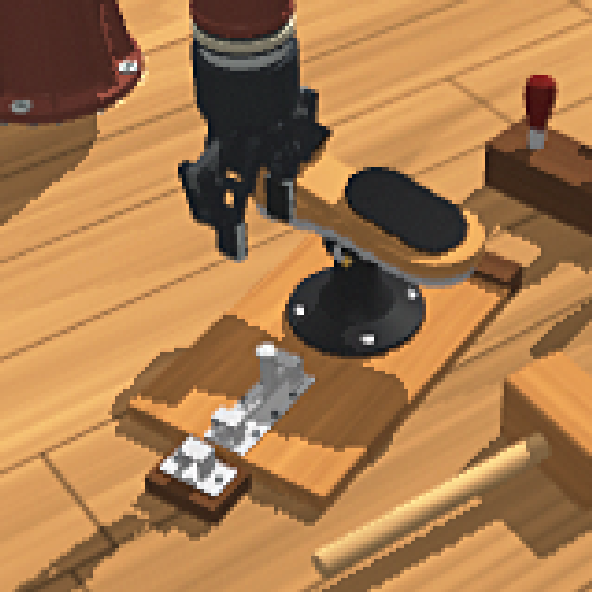

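The open gripper hangs over the bolt knob (crop about 265,352), clear of the clog. I'll go down and grip.

move_arm(
  motion=[
    [0.2,-0.0014,-0.002,0.04,0,0,0],
    [0.2,0,0,0.04,0,0,0],
    [0.2,0,0,0.026,0,0,0],
    [0.2,0,0,0,0,0,0],
    [-1,0,0,0,0,0,0],
    [-1,0,0,0,0,0,0],
    [-1,0,0,0,0,0,0],
    [-1,0,0,0,0,0,0],
  ],
  squeeze=30,
)

```text
t: 4.2
tool_pos: [0.6091, -0.1075, 0.0552]
eef_rot: [0.001, -0.168, 0.986, -0.0]
contact_force: [-0.3, -0.9, -0.4]
grip_width: -0.0001
```

Run:
```python
from plan import *
st()
```

```text
t 4.2 pos [ 0.6091 -0.1075  0.0552] F [-0.31 -0.89 -0.37] w -0.0001 j [-0.29  0.36  1.73  0.    1.05 -2.2 ] 
 [[-0.944 -0.331  0.001]
 [-0.331  0.944 -0.   ]
 [-0.001 -0.001 -1.   ]]
```

Run:
```python
from plan import *
for n in("scene","top"):
    p,d=capture(n); 
    b=p[130:290,210:370] if n=="scene" else p[160:260,280:400]
    cv2.imwrite(f"pics/{n}2.png",cv2.resize(b,None,fx=3.7,fy=3.7,interpolation=cv2.INTER_NEAREST))
```

```text
(no output)
```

View pics/scene2.png

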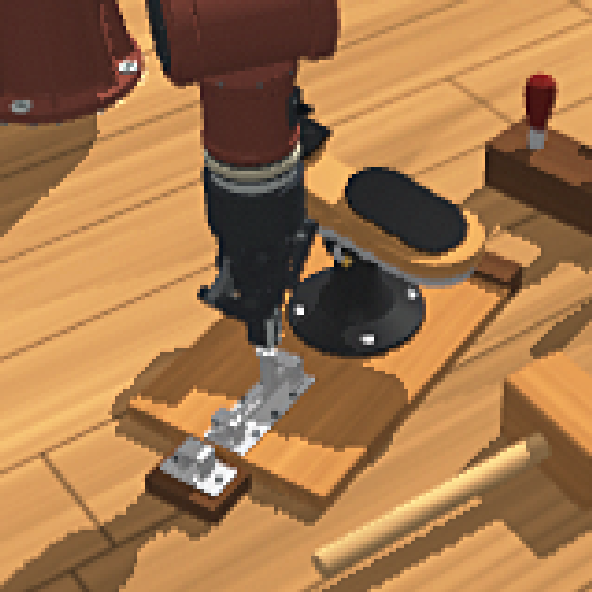

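View pics/top2.png

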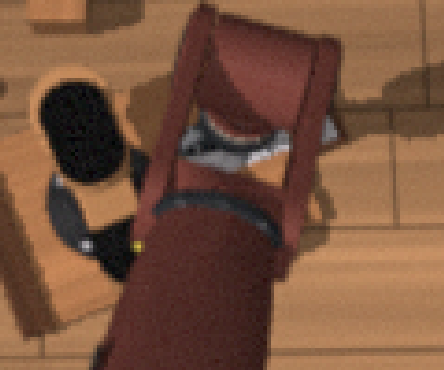

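Run:
```python
from plan import *
for P in ([.609,-.1075,.0552],[.609,-.1075,.077],[.6068,-.107,.077]):
    u=proj("scene",P); print(u,(u-[210,130])*3.7)
for i in range(3):
    p,d=capture("scene"); 
C=p[200:245,260:310]; cv2.imwrite("pics/s3.png",cv2.resize(C,None,fx=12,fy=12,interpolation=cv2.INTER_NEAREST))
from m import cloud
c=cloud("scene",(270,200,300,240),d); K=c[(np.linalg.norm(c[:,:2]-[.608,-.107],axis=1)<.04)&(c[:,2]>.052)&(c[:,2]<.11)]
print(K[np.argsort(K[:,2])][::3].round(3)); print(s["tool_pos"])
```

```text
[281.94912774 229.91164497] [266.21177264 369.67308639]
[281.57418213 224.60090652] [264.82447387 350.02335412]
[281.3088243  224.14108268] [263.8426499  348.32200591]
[[ 0.611 -0.112  0.054]
 [ 0.614 -0.107  0.059]
 [ 0.613 -0.113  0.061]
 [ 0.613 -0.109  0.063]
 [ 0.612 -0.105  0.068]
 [ 0.615 -0.114  0.071]
 [ 0.614 -0.106  0.074]
 [ 0.615 -0.113  0.075]
 [ 0.612 -0.104  0.076]
 [ 0.611 -0.114  0.076]
 [ 0.612 -0.108  0.078]
 [ 0.619 -0.112  0.089]
 [ 0.618 -0.101  0.091]
 [ 0.614 -0.119  0.094]
 [ 0.611 -0.12   0.095]
 [ 0.618 -0.118  0.096]
 [ 0.621 -0.109  0.097]
 [ 0.618 -0.114  0.098]
 [ 0.617 -0.113  0.101]
 [ 0.62  -0.105  0.102]
 [ 0.617 -0.099  0.105]
 [ 0.612 -0.123  0.106]
 [ 0.621 -0.105  0.107]
 [ 0.619 -0.118  0.108]
 [ 0.619 -0.121  0.109]]
[ 0.60874097 -0.10743475  0.05460302]
```

View pics/s3.png

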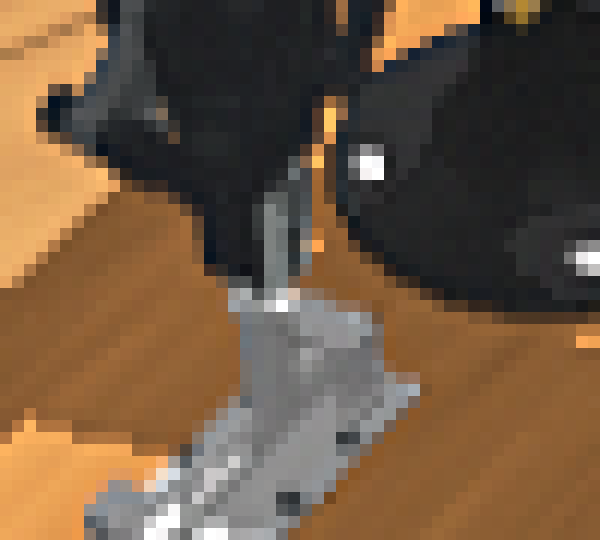

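Run:
```python
from plan import *
P=np.array([.6052,-.1056,.1583])
for z in (0,.008,.02,.03):
  for a in(-.026,.026,-.033,.033): print(z,a,(proj("scene",P+a*SY+[0,0,z])-[210,130])*3.7)
img=cv2.imread("pics/scene1.png"); cv2.imwrite("pics/c1.png",cv2.resize(img[130:290,150:350],None,fx=4,fy=4,interpolation=cv2.INTER_NEAREST))
```

```text
0 -0.026 [238.22983544 287.19075315]
0 0.026 [278.70723021 252.06906178]
0 -0.033 [232.60787473 292.0697728 ]
0 0.033 [283.98860391 247.48734157]
0.008 -0.026 [237.57504797 279.20414682]
0.008 0.026 [278.23836164 244.15701661]
0.008 -0.033 [231.92646861 284.07355773]
0.008 0.033 [283.54325007 239.58572221]
0.02 -0.026 [236.58307868 267.09645042]
0.02 0.026 [277.52828822 232.16624501]
0.02 -0.033 [230.89412613 271.9507486 ]
0.02 0.033 [282.86881853 227.61125807]
0.03 -0.026 [235.74734057 256.88779712]
0.03 0.026 [276.93027115 222.05981559]
0.03 -0.033 [230.02432924 261.72884212]
0.03 0.033 [282.30084697 217.51904749]
```

View pics/c1.png

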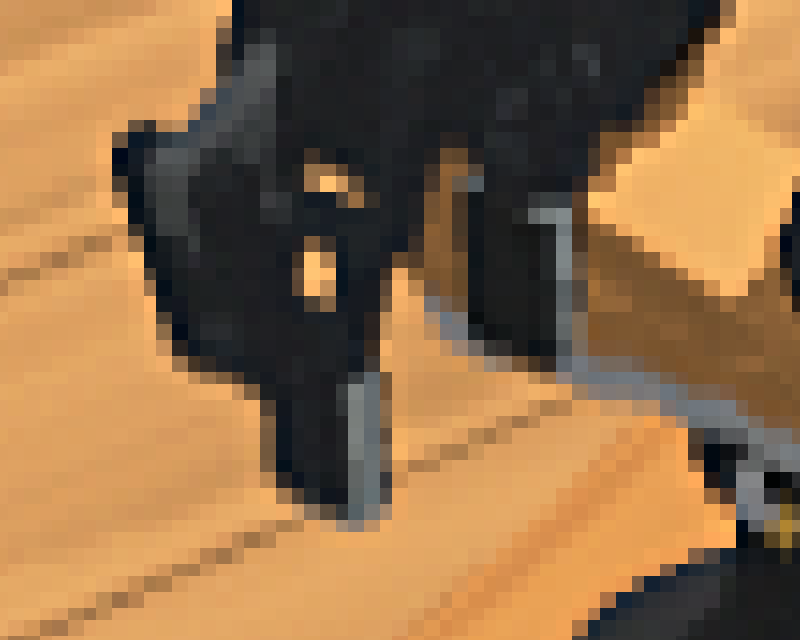

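move_arm(
  motion=[
    [-1,0,0,-0.05,0,0,0],
    [-1,0,0,-0.01,0,0,0],
    [-1,0,0,0,0,0,0],
  ],
)

```text
t: 4.82
tool_pos: [0.6096, -0.1077, 0.1155]
eef_rot: [0.001, -0.168, 0.986, -0.001]
contact_force: [-0.0, -0.0, -0.3]
grip_width: -0.0
```

Run:
```python
from plan import *
from m import cloud
st()
a=np.array([read_state()["tool_pos"] for _ in range(5)]);print(a.std(0))
pp,d=capture("scene"); 
C=pp[170:235,250:320]; cv2.imwrite("pics/s4.png",cv2.resize(C,None,fx=9,fy=9,interpolation=cv2.INTER_NEAREST))
print(proj("scene",p),(proj("scene",p)-[250,170])*9)
c=cloud("scene",(260,180,310,235),d); K=c[(np.linalg.norm(c[:,:2]-p[:2],axis=1)<.04)&(c[:,2]>.052)&(c[:,2]<.2)]
K=K[np.argsort(K[:,2])];print(K[:60].round(3))
```

```text
t 4.83 pos [ 0.6096 -0.1077  0.1155] F [-0.02 -0.01 -0.31] w -0.0 j [-0.29  0.28  1.7  -0.    1.16 -2.2 ] 
 [[-0.944 -0.331  0.002]
 [-0.331  0.944 -0.001]
 [-0.002 -0.002 -1.   ]]
[0.00000000e+00 1.38777878e-17 0.00000000e+00]
[280.93676775 215.05403736] [278.43090977 405.48633623]
[[ 0.607 -0.113  0.052]
 [ 0.613 -0.107  0.053]
 [ 0.61  -0.112  0.054]
 [ 0.613 -0.11   0.055]
 [ 0.606 -0.113  0.056]
 [ 0.61  -0.112  0.058]
 [ 0.615 -0.107  0.059]
 [ 0.608 -0.11   0.059]
 [ 0.614 -0.11   0.06 ]
 [ 0.608 -0.113  0.061]
 [ 0.612 -0.109  0.062]
 [ 0.614 -0.107  0.062]
 [ 0.607 -0.113  0.064]
 [ 0.613 -0.106  0.065]
 [ 0.613 -0.109  0.067]
 [ 0.613 -0.105  0.069]
 [ 0.613 -0.113  0.069]
 [ 0.609 -0.114  0.071]
 [ 0.612 -0.112  0.072]
 [ 0.605 -0.114  0.072]
 [ 0.614 -0.11   0.072]
 [ 0.603 -0.102  0.072]
 [ 0.607 -0.098  0.073]
 [ 0.606 -0.101  0.074]
 [ 0.614 -0.106  0.074]
 [ 0.599 -0.103  0.074]
 [ 0.61  -0.114  0.076]
 [ 0.599 -0.107  0.076]
 [ 0.605 -0.1    0.076]
 [ 0.613 -0.105  0.077]
 [ 0.615 -0.103  0.077]
 [ 0.602 -0.112  0.077]
 [ 0.606 -0.107  0.077]
 [ 0.608 -0.112  0.077]
 [ 0.604 -0.103  0.077]
 [ 0.616 -0.11   0.078]
 [ 0.614 -0.113  0.078]
 [ 0.61  -0.11   0.078]
 [ 0.607 -0.115  0.078]
 [ 0.607 -0.111  0.08 ]
 [ 0.614 -0.109  0.08 ]
 [ 0.61  -0.116  0.147]
 [ 0.616 -0.099  0.151]
 [ 0.622 -0.114  0.151]
 [ 0.62  -0.112  0.152]
 [ 0.621 -0.106  0.153]
 [ 0.62  -0.115  0.153]
 [ 0.623 -0.111  0.153]
 [ 0.619 -0.118  0.155]
 [ 0.62  -0.105  0.156]
 [ 0.623 -0.11   0.156]
 [ 0.609 -0.122  0.157]
 [ 0.615 -0.122  0.157]
 [ 0.62  -0.115  0.157]
 [ 0.611 -0.12   0.157]
 [ 0.621 -0.102  0.159]
 [ 0.618 -0.1    0.159]
 [ 0.624 -0.114  0.159]
 [ 0.621 -0.112  0.16 ]
 [ 0.62  -0.122  0.16 ]]
```

View pics/s4.png

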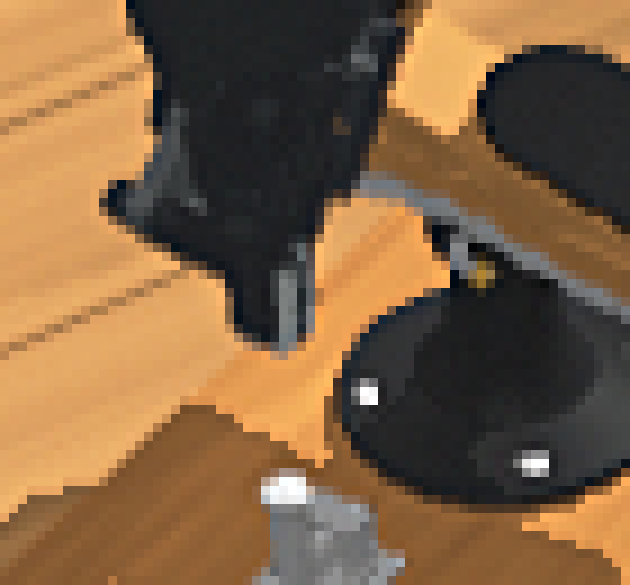

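Run:
```python
from plan import *
print("shut now:")
for dz in (.02,.025,.03,.035): print(dz,proj("scene",p+.011*SX+[0,0,dz]).round(1), "meas ~281.7,209")
P=np.array([.6072,-.107,.1583])
print("open t3.1")
for dz in (.02,.03,.035,.04): print(dz,proj("scene",P+.011*SX-.026*SY+[0,0,dz]).round(1),proj("scene",P+.011*SX+.026*SY+[0,0,dz]).round(1),"meas 275,200.7 / 288.9,190.5")
```

```text
shut now:
0.02 [283.5 211.4] meas ~281.7,209
0.025 [283.4 210.1] meas ~281.7,209
0.03 [283.3 208.7] meas ~281.7,209
0.035 [283.2 207.4] meas ~281.7,209
open t3.1
0.02 [277.  204.1] [288.  194.6] meas 275,200.7 / 288.9,190.5
0.03 [276.8 201.3] [287.9 191.8] meas 275,200.7 / 288.9,190.5
0.035 [276.7 199.9] [287.8 190.4] meas 275,200.7 / 288.9,190.5
0.04 [276.6 198.5] [287.7 189.1] meas 275,200.7 / 288.9,190.5
```

The camera shows the real fingertips are about 29 mm above the reported TCP. The shut fingers closed over the knob's head and never reached its stem. I'll correct for that and go down again, watching the force.

move_arm(
  motion=[
    [0.2,0.002,0.0015,0,0,0,0],
    [0.2,0,0,0,0,0,0],
    [0.2,0,0,0.03,0,0,0],
    [0.2,0,0,0.03,0,0,0],
    [0.2,0,0,0.02,0,0,0],
    [0.2,0,0,0.008,0,0,0],
    [0.2,0,0,0,0,0,0],
  ],
)

```text
t: 5.75
tool_pos: [0.6061, -0.1066, 0.026]
eef_rot: [-0.0, -0.168, 0.986, 0.0]
contact_force: [-1.4, 0.3, 0.6]
grip_width: 0.0514
```

Run:
```python
from plan import *
st()
pp,d=capture("scene"); 
C=pp[185:250,250:320]; cv2.imwrite("pics/s5.png",cv2.resize(C,None,fx=9,fy=9,interpolation=cv2.INTER_NEAREST))
```

```text
t 5.75 pos [ 0.6061 -0.1066  0.026 ] F [-1.42  0.34  0.59] w 0.0514 j [-0.29  0.4   1.74  0.    1.   -2.2 ] 
 [[-0.944 -0.331 -0.001]
 [-0.331  0.944  0.   ]
 [ 0.001  0.    -1.   ]]
```

View pics/s5.png

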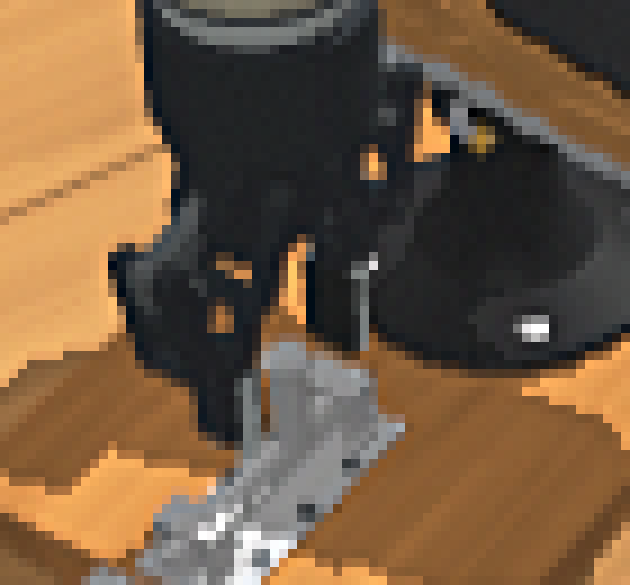

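The knob stands between the fingers now (crop 285,380). I'll close and check the width.

move_arm(
  motion=[
    [-1,0,0,0,0,0,0],
    [-1,0,0,0,0,0,0],
    [-1,0,0,0,0,0,0],
    [-1,0,0,0,0,0,0],
  ],
  squeeze=40,
)

```text
t: 6.3
tool_pos: [0.6072, -0.1066, 0.0277]
eef_rot: [0.001, -0.168, 0.986, -0.0]
contact_force: [-1.1, 2.0, 5.3]
grip_width: 0.0142
```

Run:
```python
from plan import *
st()
```

```text
t 6.3 pos [ 0.6072 -0.1066  0.0277] F [-1.14  1.98  5.26] w 0.0142 j [-0.29  0.39  1.74  0.    1.   -2.2 ] 
 [[-0.944 -0.331  0.002]
 [-0.331  0.944 -0.   ]
 [-0.002 -0.001 -1.   ]]
```

move_arm(
  motion=[
    [-1,0,-0.009,0,0,0,0],
    [-1,0,-0.009,0,0,0,0],
    [-1,0,-0.009,0,0,0,0],
    [-1,0,-0.009,0,0,0,0],
    [-1,0,0,0,0,0,0],
  ],
)

```text
t: 6.92
tool_pos: [0.6205, -0.1415, 0.0278]
eef_rot: [0.002, -0.167, 0.986, -0.001]
contact_force: [3.6, 0.8, 5.4]
grip_width: 0.0142
```

move_arm(
  motion=[
    [-1,0,-0.003,0,0,0,0],
    [-1,0,-0.003,0,0,0,0],
    [-1,0,0,0,0,0,0],
  ],
)

```text
t: 7.3
tool_pos: [0.6206, -0.1421, 0.0277]
eef_rot: [0.001, -0.167, 0.986, 0.003]
contact_force: [1.0, 10.9, 10.6]
grip_width: 0.0143
```

Run:
```python
from plan import *
st(); print(np.array(s["contact_force"])@SY, (p-[.6072,-.1066,0])@SY)
```

```text
t 7.3 pos [ 0.6206 -0.1421  0.0277] F [ 0.97 10.9  10.58] w 0.0143 j [-0.34  0.43  1.69  0.01  1.02 -2.25] 
 [[-0.944 -0.33   0.   ]
 [-0.33   0.944  0.007]
 [-0.002  0.006 -1.   ]]
9.962752612916468 -0.037912096731374606
```

move_arm(
  motion=[
    [-1,0,-0.003,0,0,0,0],
    [-1,0,-0.003,0,0,0,0],
    [-1,0,0,0,0,0,0],
  ],
)

```text
t: 7.68
tool_pos: [0.6204, -0.142, 0.0275]
eef_rot: [-0.001, -0.167, 0.986, 0.009]
contact_force: [-4.4, 23.5, 17.2]
grip_width: 0.0144
```

Run:
```python
from plan import *
st(); print(np.array(s["contact_force"])@SY, (p-[.6072,-.1066,0])@SY)
pp,d=capture("scene"); 
C=pp[195:270,235:310]; cv2.imwrite("pics/s6.png",cv2.resize(C,None,fx=8,fy=8,interpolation=cv2.INTER_NEAREST))
```

```text
t 7.67 pos [ 0.6204 -0.142   0.0275] F [-4.4  23.47 17.2 ] w 0.0144 j [-0.34  0.44  1.68  0.02  1.03 -2.26] 
 [[-0.944 -0.329 -0.006]
 [-0.329  0.944  0.016]
 [ 0.     0.017 -1.   ]]
23.605050944690454 -0.03774857029792034
```

View pics/s6.png

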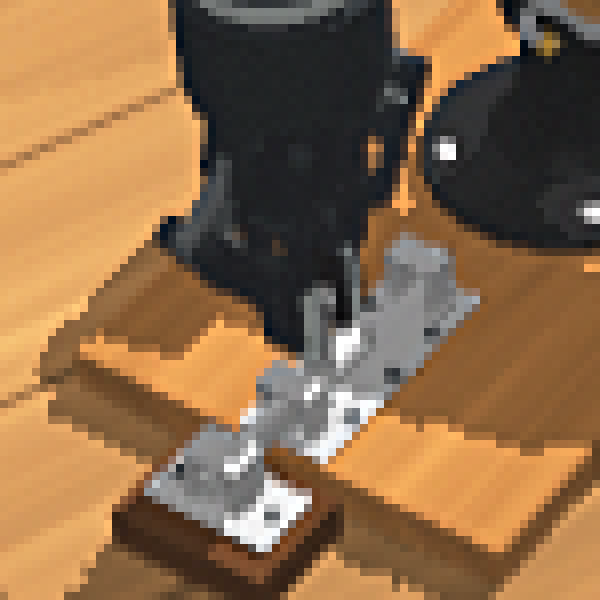

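move_arm(
  motion=[
    [-1,0,0.008,0,0,0,0],
    [-0.3,0,0.003,0,0,0,0],
    [-0.3,0,0,0,0,0,0],
    [-0.3,0,0,-0.008,0,0,0],
    [-1,0,0,0,0,0,0],
    [-1,0,0,0,0,0,0],
    [-1,0,0,0,0,0,0],
  ],
)

```text
t: 8.6
tool_pos: [0.619, -0.1424, 0.0353]
eef_rot: [0.0, -0.168, 0.986, -0.001]
contact_force: [-1.1, -3.0, 5.7]
grip_width: 0.014
```

Run:
```python
from plan import *
st(); print(np.array(s["contact_force"])@SY, (p-[.6072,-.1066,0])@SY)
```

```text
t 8.6 pos [ 0.619  -0.1424  0.0353] F [-1.14 -3.01  5.74] w 0.014 j [-0.34  0.42  1.69 -0.    1.03 -2.24] 
 [[-0.944 -0.331  0.001]
 [-0.331  0.944 -0.001]
 [-0.001 -0.001 -1.   ]]
-2.4664390469956623 -0.03772614092783589
```

move_arm(
  motion=[
    [-1,0,-0.003,0,0,0,0],
    [-1,0,-0.003,0,0,0,0],
    [-1,0,-0.002,0,0,0,0],
    [-1,0,0,0,0,0,0],
  ],
)

```text
t: 9.1
tool_pos: [0.6189, -0.1426, 0.0351]
eef_rot: [-0.002, -0.167, 0.986, 0.006]
contact_force: [-7.8, 14.1, 14.0]
grip_width: 0.0143
```

Run:
```python
from plan import *
st(); print(np.array(s["contact_force"])@SY, (p-[.6072,-.1066,0])@SY)
```

```text
t 9.1 pos [ 0.6189 -0.1426  0.0351] F [-7.82 14.09 13.97] w 0.0143 j [-0.34  0.42  1.69  0.01  1.04 -2.25] 
 [[-0.944 -0.33  -0.006]
 [-0.33   0.944  0.012]
 [ 0.002  0.013 -1.   ]]
15.885027924623792 -0.03785471347475601
```

move_arm(
  motion=[
    [-1,0,0.008,0,0,0,0],
    [0,0,0,0,0,0,0],
    [0,0,0,0,0,0,0],
    [0,0,0,-0.05,0,0,0],
    [0,0,0,-0.06,0,0,0],
    [0,0,0,-0.06,0,0,0],
    [0,0,0.06,-0.06,0,0,0],
    [0,0,0.06,-0.02,0,0,0],
    [0,0,0.06,0,0,0,0],
    [0,0,0.06,0,0,0,0],
    [0,0,0.05,0,0,0,0],
    [0,0,0.05,0,0,0,0],
  ],
)

```text
t: 10.6
tool_pos: [0.5109, 0.1651, 0.268]
eef_rot: [-0.0, -0.168, 0.986, 0.0]
contact_force: [1.0, 0.1, 0.1]
grip_width: 0.0427
```

Run:
```python
from plan import *
st()
for n in("scene","top"):
    pp,d=capture(n); np.save(f"pics/{n}7.npy",d); np.save(f"pics/{n}7i.npy",pp)
    C=pp[205:275,235:310] if n=="scene" else pp[170:225,310:380]
    cv2.imwrite(f"pics/{n}7.png",cv2.resize(C,None,fx=8,fy=8,interpolation=cv2.INTER_NEAREST))
```

```text
t 10.6 pos [0.5109 0.1651 0.268 ] F [1.01 0.06 0.11] w 0.0427 j [ 0.18 -0.02  1.74  0.    1.42 -1.73] 
 [[-0.944 -0.33  -0.   ]
 [-0.33   0.944  0.   ]
 [ 0.     0.    -1.   ]]
```

View pics/scene7.png

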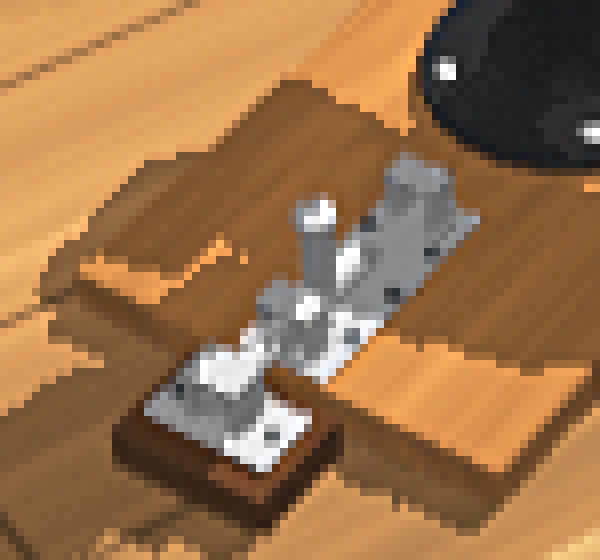

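View pics/top7.png

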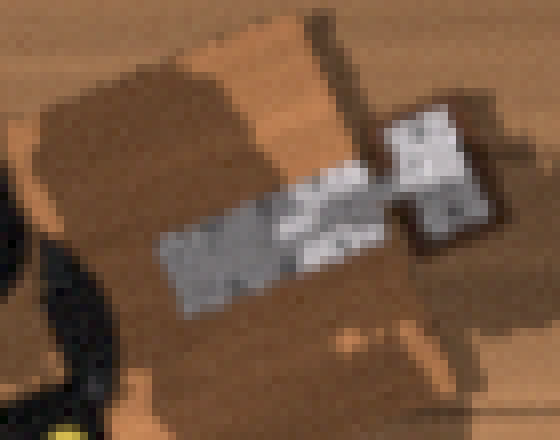

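Run:
```python
from plan import *
from m import cloud
a=onplane("scene",281.5,224.0,.077); b=onplane("scene",235+316/8-.4,205+208/8-.4,.077); print(a,b,(b-a)@SY,(b-a)@SX)
# same method for both frames: sub-pixel head centroid from depth cloud z .068-.082
for f in ("scene0","scene7"):
    d=np.load(f"pics/{f}.npy"); c=cloud("scene",(262,210,300,245),d)
    k=c[(c[:,2]>.064)&(c[:,2]<.09)]; print(f,len(k),k.mean(0)); 
    for r in c[(c[:,2]>.05)&(c[:,2]<.09)][::4].round(3): pass
# where does knob y vs board front edge
for e in ((348.3,172),(366.7,219.2)): print(onplane("top",*e,.02)@SY)
print("knob.SY",b@SY,a@SY)
```

```text
[ 0.60661982 -0.10619179  0.077     ] [ 0.61766073 -0.13970699  0.077     ] -0.03528085783358574 -0.000656837146159241
scene0 28 [ 0.60984017 -0.10893834  0.07533332]
scene7 26 [ 0.62288553 -0.14314493  0.07517909]
-0.369564359404451
-0.36818456589201154
knob.SY -0.3360013481364758 -0.30072049030289005
```

Run:
```python
from plan import *
a=np.load("pics/scene0i.npy")[212:257,250:300]; b=np.load("pics/scene7i.npy")[212:257,250:300]
im=np.hstack([cv2.resize(x,None,fx=8,fy=8,interpolation=cv2.INTER_NEAREST) for x in(a,b)]); cv2.imwrite("pics/cmp.png",im)
k0=np.array([.6067,-.1065,.077])
for q in (0,.034,.036,.038,.040,.042): 
    u=proj("scene",k0-q*SY); print(q,u,(u-[250,212]+.5)*8)
```

```text
0 [281.42921671 224.05583041] [255.43373368 100.44664325]
0.034 [274.46928415 230.49491793] [199.75427324 151.95934342]
0.036 [274.05228479 230.88072744] [196.41827831 155.04581953]
0.038 [273.63442655 231.26733343] [193.07541242 158.1386674 ]
0.04 [273.21570698 231.65473817] [189.72565584 161.23790539]
0.042 [272.79612359 232.04294399] [186.36898873 164.34355191]
```

View pics/cmp.png

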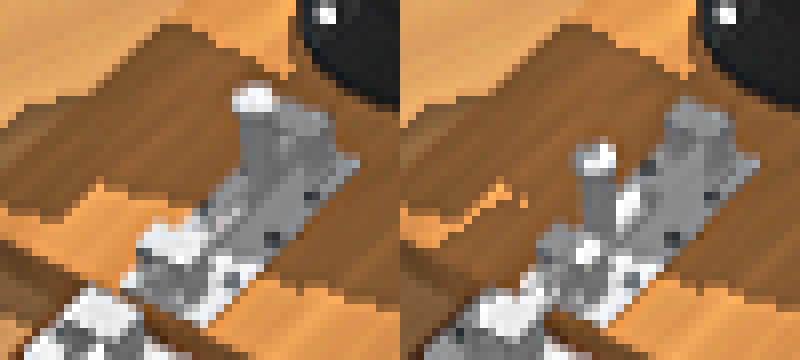

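Run:
```python
from plan import *
K=np.array([.6190,-.1425,0]); go(K+.032*SY+[0,0,.10],frame([0,0,-1],SY));
```

```text
shift(tool) [   0.8 -297.2  167.1] mm turn(deg, tool) [ 0.15 -0.04  0.31]
```

move_arm(
  motion=[
    [-1,0.0008,-0.05,0,0,0,0.3],
    [-1,0,-0.05,0,0,0,0],
    [-1,0,-0.05,0,0,0,0],
    [-1,0,-0.05,0,0,0,0],
    [-1,0,-0.05,0,0,0,0],
    [-1,0,-0.047,0,0,0,0],
    [-1,0,0,0.06,0,0,0],
    [-1,0,0,0.06,0,0,0],
    [-1,0,0,0.06,0,0,0],
    [-1,0,0,0.055,0,0,0],
    [-1,0,0,0,0,0,0],
  ],
)

```text
t: 12.08
tool_pos: [0.6016, -0.1166, 0.0268]
eef_rot: [-0.006, -0.165, 0.986, 0.003]
contact_force: [0.2, 0.8, 0.0]
grip_width: -0.0003
```

Run:
```python
from plan import *
st(); print(np.array(s["contact_force"])@SY, (p-[.6072,-.1066,0])@SY)
pp,d=capture("scene")
C=pp[195:270,235:310]; cv2.imwrite("pics/s8.png",cv2.resize(C,None,fx=8,fy=8,interpolation=cv2.INTER_NEAREST))
```

```text
t 12.07 pos [ 0.6016 -0.1166  0.0268] F [0.19 0.81 0.04] w -0.0003 j [-0.31  0.4   1.74 -0.    1.02 -2.21] 
 [[-0.946 -0.325 -0.013]
 [-0.325  0.946  0.004]
 [ 0.011  0.008 -1.   ]]
0.7058997490446091 -0.007564991001158864
```

View pics/s8.png

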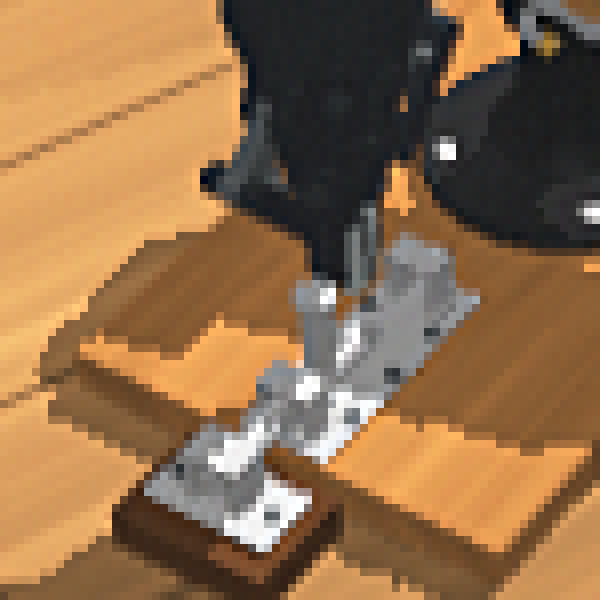

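move_arm(
  motion=[
    [-1,-0.007,0,0,0,0,0],
    [-1,0,-0.004,0,0,0,0],
    [-1,0,-0.004,0,0,0,0],
    [-1,0,0,0,0,0,0],
  ],
)

```text
t: 12.62
tool_pos: [0.62, -0.1214, 0.0367]
eef_rot: [0.003, -0.165, 0.986, 0.0]
contact_force: [1.6, 6.4, 5.9]
grip_width: -0.0002
```

move_arm(
  motion=[
    [-1,0,-0.003,0,0,0,0],
    [-1,0,-0.002,0,0,0,0],
  ],
)

```text
t: 12.88
tool_pos: [0.6204, -0.1221, 0.0365]
eef_rot: [0.002, -0.164, 0.986, 0.004]
contact_force: [-1.2, 16.8, 11.0]
grip_width: 0.0002
```

Run:
```python
from plan import *
st(); print(np.array(s["contact_force"])@SY, (p-[.6072,-.1066,0])@SY,(p-[.6072,-.1066,0])@SX)
```

```text
t 12.88 pos [ 0.6204 -0.1221  0.0365] F [-1.22 16.8  10.96] w 0.0002 j [-0.31  0.41  1.7   0.01  1.03 -2.22] 
 [[-0.946 -0.324  0.003]
 [-0.324  0.946  0.009]
 [-0.005  0.008 -1.   ]]
16.25884667086974 -0.01899614134390558 0.007344624387859295
```

move_arm(
  motion=[
    [-1,0.007,0.003,0,0,0,0],
    [-1,0,0,0,0,0,0],
  ],
)

```text
t: 13.12
tool_pos: [0.6138, -0.1235, 0.0369]
eef_rot: [0.003, -0.165, 0.986, 0.002]
contact_force: [1.1, 9.6, 8.1]
grip_width: 0.0003
```

move_arm(
  motion=[
    [-1,0,-0.004,0,0,0,0],
    [-1,0,-0.003,0,0,0,0],
    [-1,0,0,0,0,0,0],
  ],
)

```text
t: 13.5
tool_pos: [0.6139, -0.124, 0.0367]
eef_rot: [0.001, -0.164, 0.986, 0.008]
contact_force: [-3.1, 22.7, 14.7]
grip_width: 0.0001
```

Run:
```python
from plan import *
st(); print(np.array(s["contact_force"])@SY, (p-[.6072,-.1066,0])@SY,(p-[.6072,-.1066,0])@SX)
pp,d=capture("scene")
C=pp[195:270,235:310]; cv2.imwrite("pics/s9.png",cv2.resize(C,None,fx=8,fy=8,interpolation=cv2.INTER_NEAREST))
```

```text
t 13.5 pos [ 0.6139 -0.124   0.0367] F [-3.08 22.74 14.67] w 0.0001 j [-0.32  0.4   1.71  0.02  1.03 -2.23] 
 [[-0.946 -0.324 -0.001]
 [-0.324  0.946  0.016]
 [-0.004  0.015 -1.   ]]
22.47887392911315 -0.018671563837354486 0.0005361081480528601
```

View pics/s9.png

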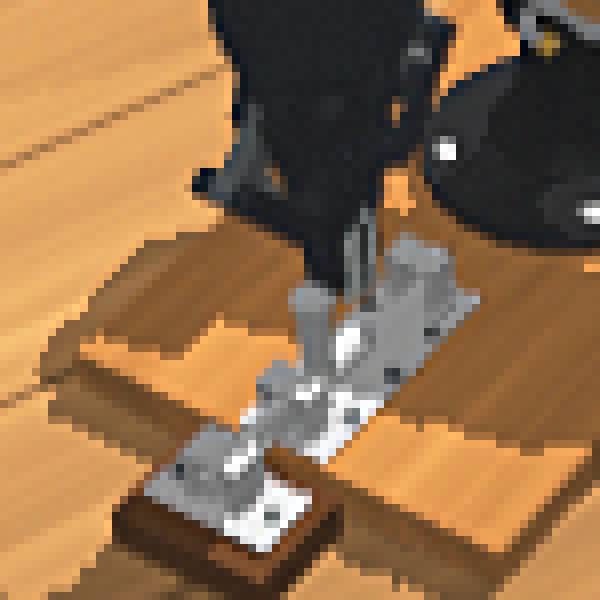

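Two separate pushes met a firm stop at the same place, so the bolt is home. I'll back off without pulling it, then measure the stick more closely.

move_arm(
  motion=[
    [-1,0,0.012,0,0,0,0],
    [-1,0,0.006,0,0,0,0],
    [-1,0,0,-0.05,0,0,0],
    [-1,0,0,-0.06,0,0,0],
    [-1,0,0,-0.06,0,0,0],
    [0.6,0,0.04,-0.06,0,0,0],
    [0.6,0,0.05,-0.02,0,0,0],
    [0.6,0,0.05,0,0,0,0],
    [0.6,0,0.05,0,0,0,0],
  ],
)

```text
t: 14.68
tool_pos: [0.547, 0.0583, 0.276]
eef_rot: [0.001, -0.164, 0.986, -0.001]
contact_force: [-0.1, -0.0, -0.2]
grip_width: 0.0685
```

Run:
```python
from plan import *
st()
pp,d=capture("scene"); cv2.imwrite("pics/s10.png",cv2.resize(pp[205:275,235:310],None,fx=8,fy=8,interpolation=cv2.INTER_NEAREST))
t=np.load("pics/top0i.npy"); sc=np.load("pics/scene0i.npy")
cv2.imwrite("pics/st_t.png",cv2.resize(t[198:222,212:244],None,fx=20,fy=20,interpolation=cv2.INTER_NEAREST))
cv2.imwrite("pics/st_s.png",cv2.resize(sc[150:190,355:395],None,fx=14,fy=14,interpolation=cv2.INTER_NEAREST))
```

```text
t 14.68 pos [0.547  0.0583 0.276 ] F [-0.06 -0.04 -0.16] w 0.0685 j [-0.02  0.    1.71 -0.    1.43 -1.92] 
 [[-0.946 -0.324  0.002]
 [-0.324  0.946 -0.001]
 [-0.001 -0.002 -1.   ]]
```

View pics/s10.png

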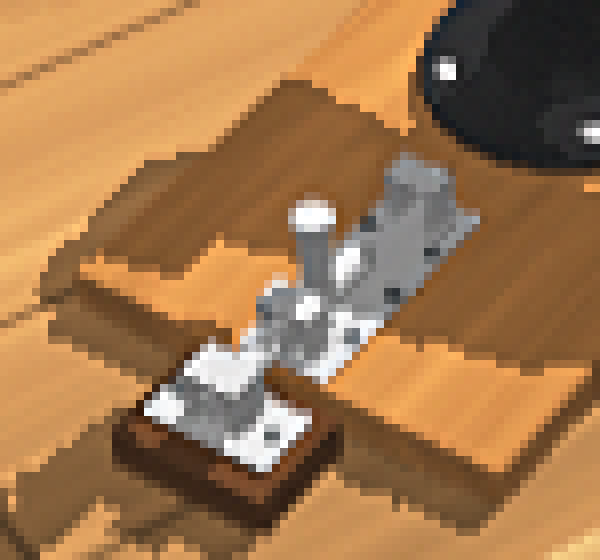

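View pics/st_t.png

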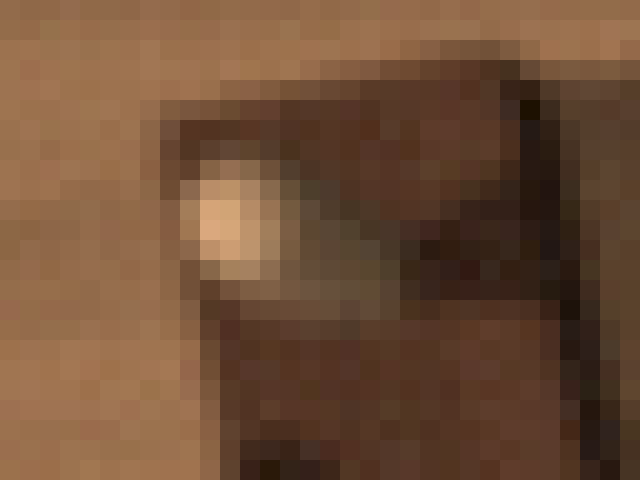

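View pics/st_s.png

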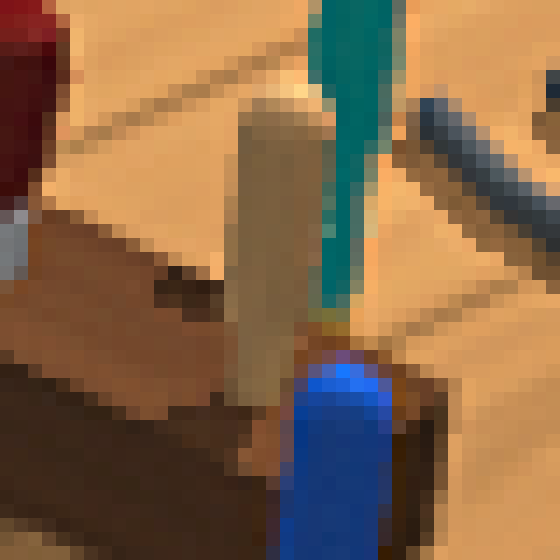

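Run:
```python
from plan import *
P=onplane("top",224.2,208.5,.130); print(P)
for xy in (P[:2],(.568,.3025),(.568,.306)):
    for z in (.14,.132,.107,.075,.05): print(xy,z,(proj("scene",[*xy,z])-[355,150]+.5)*14,(proj("top",[*xy,z])-[212,198]+.5)*20)
```

```text
[0.56984336 0.30765709 0.13      ]
[0.56984336 0.30765709] 0.14 [289.68607145  88.36014719] [239.445317  212.0673536]
[0.56984336 0.30765709] 0.132 [286.83845828 115.7073578 ] [251.10680923 218.42312238]
[0.56984336 0.30765709] 0.107 [278.05607853 199.97290533] [286.64971586 237.79579168]
[0.56984336 0.30765709] 0.075 [267.06604671 305.25849854] [330.25098187 261.56274249]
[0.56984336 0.30765709] 0.05 [258.67078716 385.56525968] [362.9221794  279.37323422]
(0.568, 0.3025) 0.14 [269.21340814  91.97370472] [268.99203162 221.97102593]
(0.568, 0.3025) 0.132 [266.43332425 119.33476207] [280.4755309  228.26789628]
(0.568, 0.3025) 0.107 [257.85936059 203.6416726 ] [315.47583588 247.46096802]
(0.568, 0.3025) 0.075 [247.13044905 308.97618047] [358.41127243 271.00743206]
(0.568, 0.3025) 0.05 [238.9348936  389.31818462] [390.58339856 288.65258412]
(0.568, 0.306) 0.14 [279.60651167  87.30000485] [248.76434718 222.39539142]
(0.568, 0.306) 0.132 [276.7942101  114.64480834] [260.37162374 228.68981844]
(0.568, 0.306) 0.107 [268.12071714 198.90321066] [295.74911502 247.87542017]
(0.568, 0.306) 0.075 [257.26690378 304.18045579] [339.14710664 271.41267456]
(0.568, 0.306) 0.05 [248.97567124 384.48128448] [371.66572878 289.05089353]
```

Run:
```python
from plan import *
go([.5700,.3075,.16],frame([0,0,-1],SY)); go([.5700,.3075,.061])
```

```text
shift(tool) [-103.9  220.9  116.8] mm turn(deg, tool) [ 0.29  0.01 -0.14]
 shift(tool) [-103.9  220.4  215.8] mm
```

move_arm(
  motion=[
    [0.6,-0.02,0.044,0,0,0,0],
    [0.6,-0.021,0.0442,0,0,0,0],
    [0.6,-0.021,0.0442,0,0,0,0],
    [0.6,-0.021,0.0442,0,0,0,0],
    [0.6,-0.021,0.0442,0,0,0,0],
    [0.6,0,0,0.04,0,0,0],
    [0.6,0,0,0.04,0,0,0],
    [0.6,0,0,0.037,0,0,0],
    [0.6,0,0,0,0,0,0],
    [0.6,0,0,0,0,0,0],
  ],
)

```text
t: 15.98
tool_pos: [0.575, 0.3006, 0.1598]
eef_rot: [0.001, -0.165, 0.986, -0.0]
contact_force: [0.6, -0.2, -0.2]
grip_width: 0.0683
```

Run:
```python
from plan import *
st();go([.5700,.3075,.061])
for n in("scene","top"):
    pp,d=capture(n); 
    C=pp[120:210,325:425] if n=="scene" else pp[180:255,190:270]
    cv2.imwrite(f"pics/{n}11.png",cv2.resize(C,None,fx=7,fy=7,interpolation=cv2.INTER_NEAREST))
```

```text
t 15.97 pos [0.575  0.3006 0.1598] F [ 0.59 -0.15 -0.22] w 0.0683 j [ 0.37  0.3   1.59 -0.    1.25 -1.53] 
 [[-0.946 -0.325  0.002]
 [-0.325  0.946  0.   ]
 [-0.002 -0.    -1.   ]]
 shift(tool) [ 2.7  8.2 98.8] mm
```

View pics/scene11.png

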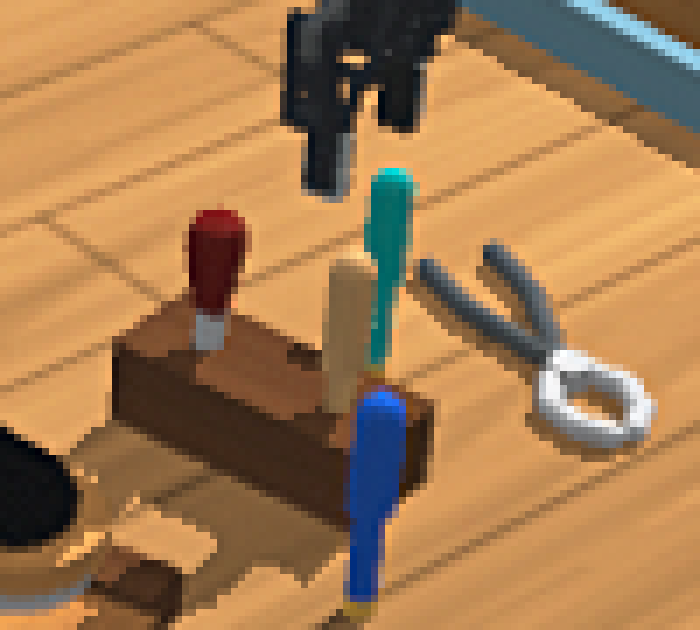

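View pics/top11.png

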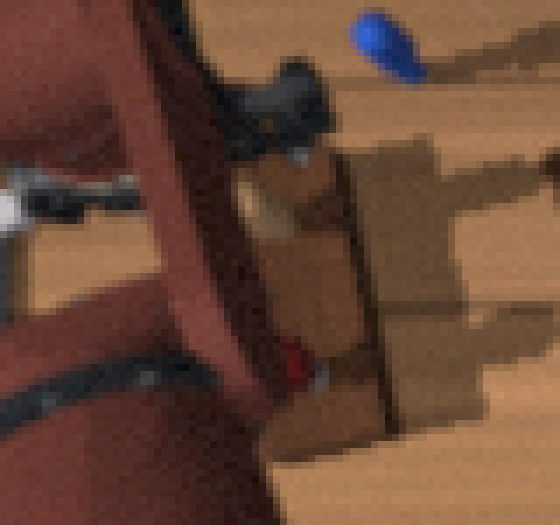

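The pale stick (scene crop 350,330) stands uncovered below the open jaws. Turquoise is behind it, blue in front and the awl to the left. I'll correct sideways, go down and grip.

move_arm(
  motion=[
    [0.6,0.0027,0.008,0,0,0,0],
    [0.6,0,0,0,0,0,0],
    [0.6,0,0,0.035,0,0,0],
    [0.6,0,0,0.035,0,0,0],
    [0.6,0,0,0.02,0,0,0],
    [0.6,0,0,0.009,0,0,0],
    [0.6,0,0,0,0,0,0],
  ],
)

```text
t: 16.95
tool_pos: [0.5687, 0.3076, 0.0594]
eef_rot: [-0.0, -0.165, 0.986, -0.0]
contact_force: [0.9, 0.1, 0.6]
grip_width: 0.0683
```

Run:
```python
from plan import *
st();go([.5700,.3075,.061])
```

```text
t 16.95 pos [0.5687 0.3076 0.0594] F [0.9  0.05 0.55] w 0.0683 j [ 0.39  0.41  1.65 -0.    1.08 -1.52] 
 [[-0.945 -0.326 -0.   ]
 [-0.326  0.945 -0.   ]
 [ 0.    -0.    -1.   ]]
 shift(tool) [-1.2 -0.6 -1.6] mm
```

move_arm(
  motion=[
    [-1,0,0,0,0,0,0],
    [-1,0,0,0,0,0,0],
    [-1,0,0,0,0,0,0],
    [-1,0,0,0,0,0,0],
    [-1,0,0,0,0,0,0],
  ],
  squeeze=60,
)

```text
t: 17.58
tool_pos: [0.5696, 0.3081, 0.0608]
eef_rot: [0.001, -0.165, 0.986, 0.0]
contact_force: [-1.0, -0.6, 5.6]
grip_width: 0.0227
```

Run:
```python
from plan import *
st()
pp,d=capture("scene"); C=pp[120:210,325:425]
cv2.imwrite(f"pics/s12.png",cv2.resize(C,None,fx=7,fy=7,interpolation=cv2.INTER_NEAREST))
```

```text
t 17.57 pos [0.5696 0.3081 0.0608] F [-0.96 -0.56  5.64] w 0.0227 j [ 0.39  0.41  1.65  0.    1.08 -1.52] 
 [[-0.945 -0.326  0.002]
 [-0.326  0.945  0.001]
 [-0.003  0.    -1.   ]]
```

View pics/s12.png

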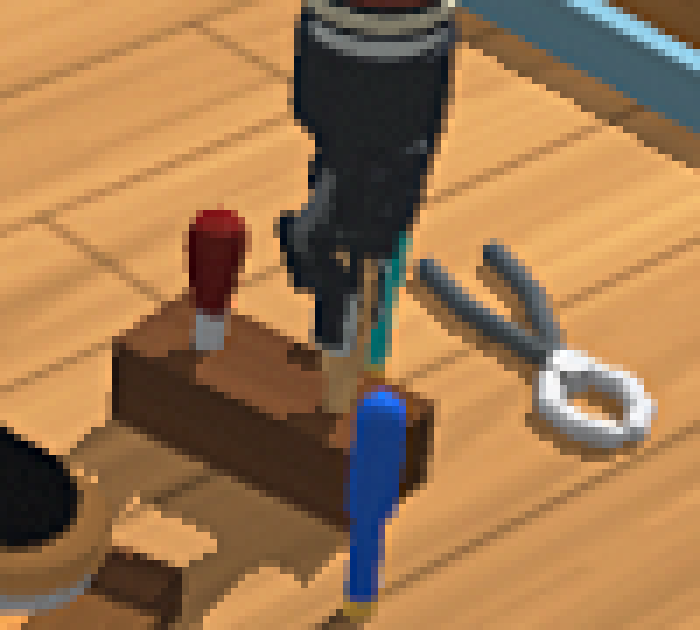

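move_arm(
  motion=[
    [-1,0,0,-0.02,0,0,0],
    [-1,0,0,-0.03,0,0,0],
    [-1,0,0,-0.05,0,0,0],
    [-1,0,0,-0.05,0,0,0],
    [-1,0,0,-0.05,0,0,0],
    [-1,0,0,-0.05,0,0,0],
    [-1,0,0,0,0,0,0],
    [-1,0,0,0,0,0,0],
  ],
)

```text
t: 18.62
tool_pos: [0.5677, 0.307, 0.3085]
eef_rot: [-0.001, -0.165, 0.986, -0.0]
contact_force: [0.2, -0.5, -2.1]
grip_width: 0.0226
```

```bash
cat >> plan.py <<'E'
N=SX*np.sin(.244)+np.array([0,0,1])*np.cos(.244)
SPOT=np.array([.4982,-.0183,.1912])
RF=frame(-N,SY)
L=.0508
E
python3 - <<'E'
from plan import *
st()
go(SPOT+N*(.05+L),RF,"press+50mm")
E
```

```text
t 18.62 pos [0.5677 0.307  0.3085] F [ 0.24 -0.46 -2.1 ] w 0.0226 j [ 0.39  0.2   1.43 -0.    1.51 -1.52] 
 [[-0.945 -0.326 -0.002]
 [-0.326  0.945 -0.001]
 [ 0.002 -0.    -1.   ]]
press+50mm shift(tool) [ 147.2 -284.8   20. ] mm turn(deg, tool) [ 1.000e-02  1.385e+01 -2.900e-01]
```

move_arm(
  motion=[
    [-1,0.021,-0.0407,0,0,0,0],
    [-1,0.021,-0.0407,0,0,0,0],
    [-1,0.021,-0.0407,0,0,0,0],
    [-1,0.021,-0.0407,0,0,0,0],
    [-1,0.021,-0.0407,0,0,0,0],
    [-1,0.021,-0.0407,0,0,0,0],
    [-1,0.021,-0.0407,0,0,0,0],
    [-1,0,0,0,0,7,0],
    [-1,0,0,0,0,6.9,0],
    [-1,0,0,0,0,0,0],
    [-1,0,0,0,0,0,0],
    [-1,0,0,0,0,0,0],
  ],
)

```text
t: 20.12
tool_pos: [0.5216, -0.0097, 0.3094]
eef_rot: [-0.119, -0.164, 0.979, -0.02]
contact_force: [-0.0, -0.2, -1.0]
grip_width: 0.0227
```

Run:
```python
from plan import *
st()
go(SPOT+N*(.05+L),RF,"press+50mm")
foot=p+Rt[:,2]*L; print("foot pred A",foot, proj("scene",foot),proj("top",foot)); fB=p+[0,0,.029]+Rt[:,2]*(L+.029); print("B",fB,proj("scene",fB),proj("top",fB))
for n in("scene","top"):
    pp,d=capture(n); np.save(f"pics/{n}13.npy",d); np.save(f"pics/{n}13i.npy",pp)
    C=pp[110:190,250:330] if n=="scene" else pp[190:250,290:360]
    cv2.imwrite(f"pics/{n}13.png",cv2.resize(C,None,fx=7,fy=7,interpolation=cv2.INTER_NEAREST))
```

```text
t 20.12 pos [ 0.5216 -0.0097  0.3094] F [-0.04 -0.23 -0.96] w 0.0227 j [-0.09  0.1   1.56 -0.1   1.7  -1.99] 
 [[-0.918 -0.326 -0.227]
 [-0.316  0.945 -0.078]
 [ 0.24   0.    -0.971]]
press+50mm shift(tool) [-4.3 -0.4 19.9] mm turn(deg, tool) [ 0.07  0.1  -0.28]
foot pred A [ 0.51007469 -0.01364483  0.26003636] [286.35995478 148.55362833] [316.08706865 219.56756533]
B [ 0.50349635 -0.01590943  0.26088326] [284.48749424 147.62140861] [316.85060563 221.62156926]
```

View pics/scene13.png

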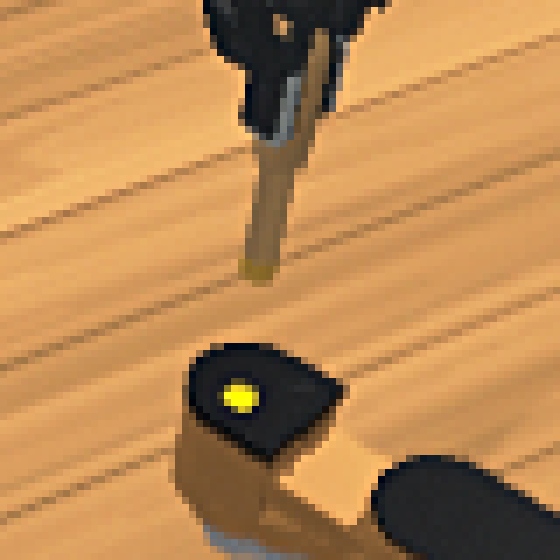

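View pics/top13.png

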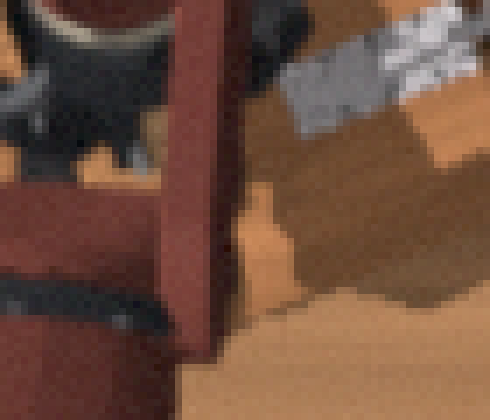

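move_arm(
  motion=[
    [-1,-0.0043,-0.0004,0.02,0,0,0],
    [-1,0,0,0.02,0,0,0],
    [-1,0,0,0.015,0,0,0],
    [-1,0,0,0.005,0,0,0],
    [-1,0,0,0,0,0,0],
    [-1,0,0,0,0,0,0],
  ],
)

```text
t: 20.98
tool_pos: [0.5135, -0.0135, 0.2509]
eef_rot: [-0.119, -0.164, 0.979, -0.02]
contact_force: [0.3, -0.5, -1.1]
grip_width: 0.0229
```

Run:
```python
from plan import *
st()
go(SPOT+N*(L),RF,"press")
foot=p+Rt[:,2]*L; print("foot A",foot, (proj("scene",foot)-[260,130]+.5)*10,"axis top",(proj("scene",foot-Rt[:,2]*.06)-[260,130]+.5)*10, "spot",(proj("scene",SPOT)-[260,130]+.5)*10)
pp,d=capture("scene")
C=pp[130:190,260:330]
cv2.imwrite(f"pics/s14.png",cv2.resize(C,None,fx=10,fy=10,interpolation=cv2.INTER_NEAREST))
```

```text
t 20.98 pos [ 0.5135 -0.0135  0.2509] F [ 0.29 -0.46 -1.13] w 0.0229 j [-0.1   0.11  1.66 -0.1   1.59 -1.99] 
 [[-0.918 -0.326 -0.226]
 [-0.316  0.945 -0.078]
 [ 0.239 -0.001 -0.971]]
press shift(tool) [ 1.1  0.5 11. ] mm turn(deg, tool) [ 0.03  0.16 -0.29]
foot A [ 0.50200799 -0.01745956  0.20153752] [252.04769715 345.70967468] axis top [281.4016447  198.04370713] spot [244.50441626 368.86094336]
```

View pics/s14.png

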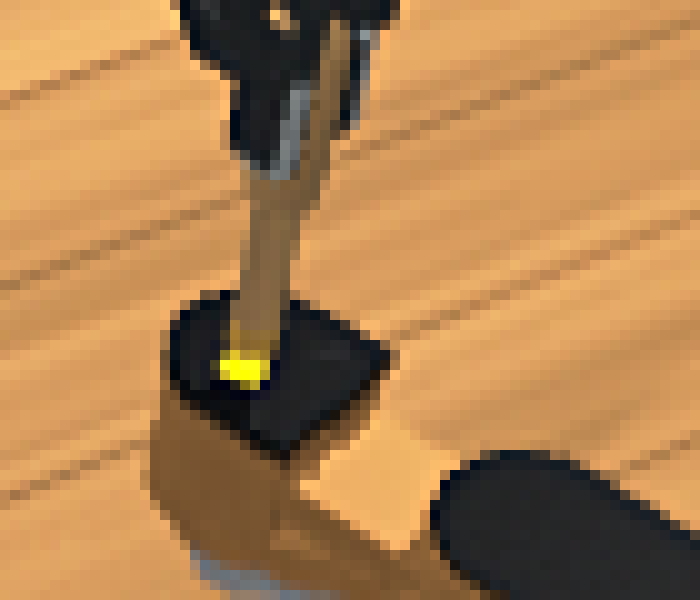

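move_arm(
  motion=[
    [-1,0.001,0.0005,0.005,0,0,0],
    [-1,0,0,0.003,0,0,0],
    [-1,0,0,0,0,0,0],
    [-1,0,0,0,0,0,0],
  ],
)

```text
t: 21.52
tool_pos: [0.5099, -0.0139, 0.2426]
eef_rot: [-0.119, -0.164, 0.979, -0.02]
contact_force: [0.0, -0.2, -1.5]
grip_width: 0.0229
```

```bash
cat > f.py <<'E'
from plan import *
st(); print("F.N",np.array(s["contact_force"])@N, "perp",np.array(s["contact_force"])@SX,np.array(s["contact_force"])@SY,"M",s["torque"])
go(SPOT+N*(L),RF,"press")
E
python3 f.py
```

```text
t 21.52 pos [ 0.5099 -0.0139  0.2426] F [ 0.02 -0.17 -1.47] w 0.0229 j [-0.1   0.11  1.67 -0.1   1.58 -1.99] 
 [[-0.918 -0.326 -0.227]
 [-0.316  0.945 -0.078]
 [ 0.24   0.    -0.971]]
F.N -1.435339191611681 perp -0.033327286163849924 -0.16564238617747992 M [ 0.06048813 -0.17274642  0.02382054]
press shift(tool) [-0.2 -0.3  2.1] mm turn(deg, tool) [ 0.07  0.08 -0.28]
```

move_arm(
  motion=[
    [-1,0,0,0.001,0,0,0],
    [-1,0,0,0.001,0,0,0],
    [-1,0,0,0,0,0,0],
  ],
)

```text
t: 21.9
tool_pos: [0.5094, -0.014, 0.2405]
eef_rot: [-0.119, -0.164, 0.979, -0.02]
contact_force: [-0.1, -1.2, -1.9]
grip_width: 0.0229
```

```bash
python3 f.py
```

```text
t 21.9 pos [ 0.5094 -0.014   0.2405] F [-0.09 -1.16 -1.9 ] w 0.0229 j [-0.1   0.11  1.68 -0.1   1.58 -1.99] 
 [[-0.918 -0.326 -0.227]
 [-0.316  0.945 -0.078]
 [ 0.24   0.    -0.971]]
F.N -1.9540874397181567 perp -0.4732203090162904 -1.0641348186800632 M [ 0.05724917 -0.18405585  0.03192263]
press shift(tool) [-0.3 -0.3 -0.1] mm turn(deg, tool) [ 0.08  0.07 -0.28]
```

move_arm(
  motion=[
    [-1,0,0,0.0008,0,0,0],
    [-1,0,0,0,0,0,0],
    [-1,0,0,0,0,0,0],
  ],
)

```text
t: 22.28
tool_pos: [0.5093, -0.0141, 0.2399]
eef_rot: [-0.119, -0.164, 0.979, -0.02]
contact_force: [-0.4, 0.6, -0.7]
grip_width: 0.0228
```

```bash
python3 f.py
```

```text
t 22.27 pos [ 0.5093 -0.0141  0.2399] F [-0.43  0.62 -0.71] w 0.0228 j [-0.1   0.11  1.68 -0.1   1.57 -1.99] 
 [[-0.918 -0.326 -0.227]
 [-0.316  0.945 -0.078]
 [ 0.24  -0.    -0.971]]
F.N -0.7332963530606428 perp -0.19704278873099487 0.7259107968256524 M [ 0.05055105 -0.19691935  0.03073957]
press shift(tool) [-0.2 -0.3 -0.7] mm turn(deg, tool) [ 0.07  0.08 -0.28]
```

move_arm(
  motion=[
    [-1,0,0,0.001,0,0,0],
    [-1,0,0,0,0,0,0],
    [-1,0,0,0,0,0,0],
  ],
)

```text
t: 22.65
tool_pos: [0.5093, -0.0142, 0.2393]
eef_rot: [-0.119, -0.164, 0.979, -0.02]
contact_force: [-0.2, 1.5, 0.6]
grip_width: 0.0229
```

```bash
python3 f.py
```

```text
t 22.65 pos [ 0.5093 -0.0142  0.2393] F [-0.22  1.52  0.55] w 0.0229 j [-0.1   0.11  1.68 -0.1   1.57 -1.99] 
 [[-0.918 -0.326 -0.226]
 [-0.316  0.945 -0.078]
 [ 0.24  -0.    -0.971]]
F.N 0.6084636468783785 perp 0.2945185860280738 1.5102501928740533 M [ 0.0866781  -0.07414177 -0.01527723]
press shift(tool) [-0.1 -0.2 -1.3] mm turn(deg, tool) [ 0.06  0.12 -0.28]
```

move_arm(
  motion=[
    [-1,0,0,0.001,0,0,0],
    [-1,0,0,0,0,0,0],
    [-1,0,0,0,0,0,0],
  ],
)

```text
t: 23.02
tool_pos: [0.5094, -0.0141, 0.2392]
eef_rot: [-0.119, -0.164, 0.979, -0.02]
contact_force: [0.3, 1.2, 5.3]
grip_width: 0.0225
```

```bash
python3 f.py
```

```text
t 23.02 pos [ 0.5094 -0.0141  0.2392] F [0.28 1.25 5.25] w 0.0225 j [-0.1   0.11  1.68 -0.1   1.57 -1.99] 
 [[-0.918 -0.326 -0.225]
 [-0.316  0.945 -0.078]
 [ 0.239 -0.    -0.971]]
F.N 5.262958704984972 perp 0.6799805175547669 1.083687534986293 M [ 0.15566485  0.09387015 -0.06525179]
press shift(tool) [ 0.  -0.2 -1.4] mm turn(deg, tool) [ 0.04  0.17 -0.29]
```

Run:
```python
from plan import *
v=[]
for i in range(8):
    pp,d=capture("scene"); q=read_state(); v.append([np.array(q["contact_force"])@N,*q["contact_force"]])
v=np.array(v);print(v.mean(0),v.std(0))
foot=p+Rt[:,2]*L; f=lambda X:(proj("scene",X)-[260,130]+.5)*10
print("foot",foot,(foot-SPOT)@N,f(foot),f(SPOT),f(SPOT+.06*N))
cv2.imwrite("pics/s15.png",cv2.resize(pp[130:190,260:330],None,fx=10,fy=10,interpolation=cv2.INTER_NEAREST))
cv2.imwrite("pics/s15f.png",pp)
```

```text
[4.86733174 0.25117652 0.99274452 4.8751992 ] [0.76205235 0.48467448 0.45745975 0.7667525 ]
foot [ 0.49797907 -0.01808458  0.18983112] -0.0013615008695544092 [244.89848855 371.95639248] [244.50441626 368.86094336] [273.90922167 223.19209514]
```

View pics/s15.png

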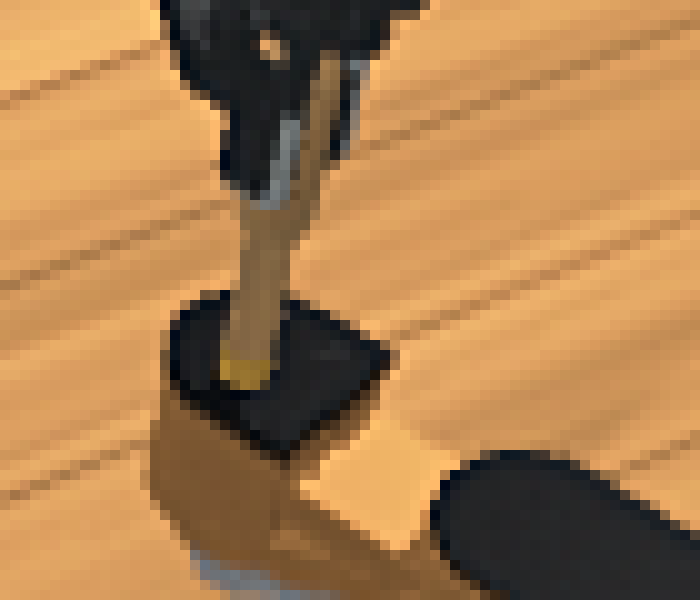

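View pics/s15f.png

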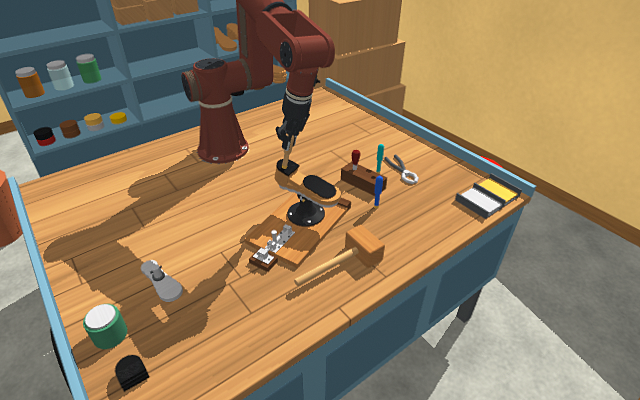

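move_arm(
  motion=[
    [-1,0,0,-0.0002,0,0,0],
    [-1,0,0,0,0,0,0],
    [-1,0,0,0,0,0,0],
    [-1,0,0,0,0,0,0],
  ],
)

```text
t: 23.92
tool_pos: [0.5094, -0.0141, 0.2392]
eef_rot: [-0.119, -0.164, 0.979, -0.02]
contact_force: [1.0, 1.0, 6.0]
grip_width: 0.0232
```

Run:
```python
from plan import *
v=[]
for i in range(12):
    pp,d=capture("scene"); q=read_state(); v.append([np.array(q["contact_force"])@N,*q["contact_force"]])
v=np.array(v);print(v.mean(0),v.std(0)); st(); go(SPOT+N*L,RF)
a=np.load("pics/scene0i.npy"); 
cv2.imwrite("pics/s16.png",np.vstack([np.hstack([cv2.resize(x[212:257,250:300],None,fx=6,fy=6,interpolation=cv2.INTER_NEAREST) for x in(a,pp)]),np.hstack([cv2.resize(x[140:215,330:430],None,fx=3,fy=3,interpolation=cv2.INTER_NEAREST) for x in(a,pp)])]))
```

```text
[5.71206546 0.57397092 0.98971143 5.67012109] [0.46857463 0.40024611 0.482898   0.54946957]
t 23.93 pos [ 0.5094 -0.0141  0.2392] F [1.04 1.   5.98] w 0.0232 j [-0.1   0.11  1.68 -0.1   1.57 -1.99] 
 [[-0.918 -0.326 -0.226]
 [-0.316  0.945 -0.078]
 [ 0.239 -0.    -0.971]]
 shift(tool) [ 0.  -0.2 -1.4] mm turn(deg, tool) [ 0.05  0.16 -0.29]
```

View pics/s16.png

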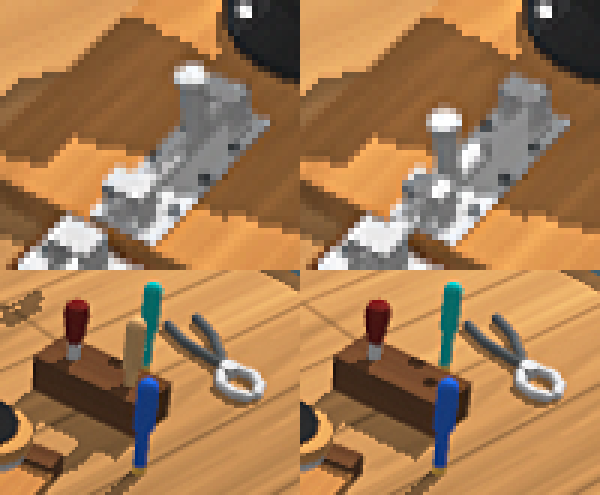

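move_arm(
  motion=[
    [-1,0,0,-0.0004,0,0,0],
    [-1,0,0,0,0,0,0],
    [-1,0,0,0,0,0,0],
    [-1,0,0,0,0,0,0],
    [-1,0,0,0,0,0,0],
  ],
)

```text
t: 25.15
tool_pos: [0.5094, -0.0141, 0.2392]
eef_rot: [-0.119, -0.164, 0.979, -0.02]
contact_force: [0.7, 1.1, 5.8]
grip_width: 0.0226
```

```bash
cat > g.py <<'E'
from plan import *
v=[]
for i in range(16):
    capture("scene"); q=read_state(); v.append([np.array(q["contact_force"])@N,*q["contact_force"]])
v=np.array(v);print(v[:8].mean(0),v[8:].mean(0),v.std(0)); st()
E
python3 g.py
```

```text
[5.76034571 0.52228013 0.97021234 5.73362531] [5.4246317  0.52797329 1.31999483 5.35754413] [0.44883514 0.56741728 0.53675556 0.4524953 ]
t 25.15 pos [ 0.5094 -0.0141  0.2392] F [0.73 1.1  5.84] w 0.0226 j [-0.1   0.11  1.68 -0.1   1.57 -1.99] 
 [[-0.918 -0.326 -0.226]
 [-0.316  0.945 -0.078]
 [ 0.239 -0.    -0.971]]
```

move_arm(
  motion=[
    [-1,0,0,-0.0004,0,0,0],
    [-1,0,0,0,0,0,0],
    [-1,0,0,0,0,0,0],
    [-1,0,0,0,0,0,0],
  ],
)

```text
t: 26.45
tool_pos: [0.5093, -0.0141, 0.2392]
eef_rot: [-0.119, -0.164, 0.979, -0.02]
contact_force: [0.4, 1.6, 4.7]
grip_width: 0.0226
```

```bash
python3 g.py
```

```text
[5.24146824 0.58631859 0.6565859  5.20966891] [5.42304313 0.74027093 1.07776717 5.32595539] [0.42456095 0.45278688 0.43453996 0.34094588]
t 26.45 pos [ 0.5093 -0.0141  0.2392] F [0.38 1.57 4.69] w 0.0226 j [-0.1   0.11  1.68 -0.1   1.57 -1.99] 
 [[-0.918 -0.326 -0.226]
 [-0.316  0.945 -0.078]
 [ 0.24  -0.    -0.971]]
```

move_arm(
  motion=[
    [-1,0,0,-0.0005,0,0,0],
    [-1,0,0,0,0,0,0],
    [-1,0,0,0,0,0,0],
    [-1,0,0,0,0,0,0],
  ],
)

```text
t: 27.75
tool_pos: [0.5092, -0.0141, 0.2392]
eef_rot: [-0.119, -0.164, 0.979, -0.02]
contact_force: [0.2, 0.9, 3.2]
grip_width: 0.0226
```

```bash
python3 g.py
```

```text
[2.97447671 1.37123088 0.54879074 2.6979178 ] [2.78218849 1.34121324 0.44684024 2.51520224] [0.52228826 0.34826744 0.38939867 0.50068737]
t 27.75 pos [ 0.5092 -0.0141  0.2392] F [0.22 0.91 3.16] w 0.0226 j [-0.1   0.11  1.68 -0.1   1.57 -1.99] 
 [[-0.918 -0.326 -0.227]
 [-0.316  0.945 -0.078]
 [ 0.24  -0.    -0.971]]
```

move_arm(
  motion=[
    [-1,0,0,0.0002,0,0,0],
    [-1,0,0,0,0,0,0],
    [-1,0,0,0,0,0,0],
    [-1,0,0,0,0,0,0],
  ],
)

```text
t: 29.05
tool_pos: [0.5092, -0.0142, 0.2393]
eef_rot: [-0.119, -0.164, 0.979, -0.02]
contact_force: [1.0, 0.3, 2.1]
grip_width: 0.0224
```

```bash
python3 g.py
```

```text
[3.49424917 1.43871164 0.07142491 3.25698035] [3.95081155 1.63785494 0.0068301  3.68600185] [0.60532231 0.41891338 0.72669115 0.59859157]
t 29.05 pos [ 0.5092 -0.0142  0.2393] F [0.98 0.26 2.07] w 0.0224 j [-0.1   0.11  1.68 -0.1   1.57 -1.99] 
 [[-0.918 -0.326 -0.227]
 [-0.316  0.945 -0.078]
 [ 0.24  -0.    -0.971]]
```

The reading is about 3.7 N along the face normal, plus about 1.2 N for the weight the sensor showed in the air, so the push is about 5 N. The bolt, the dot and the grip look right in the last pictures, so I'm handing in.

```bash
python3 -c "
from workcell import *
print(finish_job())"
```

```text
the job is handed in; nothing more can be done
None
```

I slid the bolt to its stop, then took the pale stick from the block. I finished still gripping it, with the brass foot on the yellow dot and pressing at about 5 N. I handed the job in at about 30 s of the 54 s allowed.

**Bolt:** It met a firm stop at the same place in three pushes of 16–24 N, two gripping the knob and one from behind with the fingers shut. Robot readings and images put the travel at about 35–38 mm, not the nominal 42. I took it as home because the stop was hard and the rod is in the keeper. It may not have started fully drawn back, but I could not settle that difference.

**Press:** In the last close-up the foot covers the dot. By the robot's pose the tool is square to the 14° slope within about 0.3°; in the picture the stick leans perhaps 1–2° off. The force averaged 3.7 N along the face normal, noisy by about 0.6 N. Adding back the roughly 1.2 N the sensor showed with the stick hanging in the air gives about 5 N. While I was setting it, it reached about 7 N for a few seconds.

**Problems on the way:**
- **First bolt grasp:** it closed on nothing because the real fingertips sit about 29 mm behind the reported TCP. I corrected for this from the camera images.
- **Final approach:** the foot stopped about 1.4 mm below the camera-based height of the heel, within the calibration error.

The last scene pictures show the awl, pincers, mallet, spare head and the blue and turquoise look-alikes where they were.

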